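# Draw a specimen carrier out of a deep centrifuge bucket with the T-bar puller

## Robot

A 7-joint arm with a two-finger parallel gripper is mounted at the origin on the work surface. World frame = base frame: x ahead of the robot, y to its left, z up, the work surface at z = 0. Lengths are in m, angles in rad, forces in N, time in s.
With the tool pointing down it reaches from about 0.4 to 0.85 m from the base axis. Payload 10.4 kg.
Tool frame: the origin (TCP) lies at the very end of the fingers, on their centre line; the grasp point (between the pads) lies 19 mm behind it; z points along the fingers, y is the direction in which the jaws open and shut (so a half turn about z gives the same grasp; the last joint's range is limited). The gripper opens to 87 mm and grips with 3 to 60 N. Pads are 19 mm wide; open, the fingers measure 117 mm over their backs; the gripper's body (75 mm by 190 mm) begins 51 mm behind the grasp point.
Start: joints at [-1.191, 0.332, -0.065, 1.46, 0.022, 1.35, -0.088], TCP at [0.245, 0.575, 0.186] pointing down, gripper open.
Joint ranges: [-2.6, 2.6], [-0.5, 2.12], [-1.47, 1.34], [0.16, 2.42], [-1.27, 4.41], [0.06, 2.06], [-2.6, 2.6]. Speed limits (rad/s): [2.22, 2.22, 2.79, 2.79, 3.14, 3.14, 3.14].

## Interface

Orientations are given as a unit quaternion [x, y, z, w].
In Python, from bench import read_state, imaging, r gives the robot as it stands. The module is installed in compiled form; this text tells all that it offers.
- The arm moves only by the tool move_arm, never from a script. Its argument "series" is a list of rows, each a list of 4 numbers: the shift along the tool's x, y, z in m, then the turn about the tool's z in rad. In form: [[x, y, z, roll], ...]. A call has 1 to 20 rows; each row is the pose to reach, as a shift and turn from the pose commanded when the call began, along the tool's axes at that moment; what a row does not reach only later rows make up. A row lasts 1/10 s, in which the tool goes at most 50 mm and 8.59 degrees, less where a joint would pass 70% of its speed; a pose out of reach is approached as far as the arm can. A call with a gripper value outside its range is refused whole. "claw" is the gripper's target within -1 to 1 (fully open at 1, half-way at 0, shut at -1), set as the call begins (left out, the last holds). The fingers move at their own pace and stop on an object; "newtons" is the grip in N (left out, the last holds). Time passes only in rows, so rows that repeat a pose let the fingers close. It gives the time, the measured TCP pose, the force and the opening at its end, in the units of the state.
- read_state(): the state, without advancing time (a new reading comes with each control period).
- imaging.camera(name): name is "scene" or "top"; returns (picture, depth): 400x640x3 uint8, red, green, blue; 400x640 float32, m along the optical axis (not along the pixel's ray), 0 where there is no reading.
- imaging.get_calibration(name): a dict with "camera_matrix" (3x3 intrinsics, pixels), "k1" (the pictures are not rectified: a ray, as slopes to the right and down, at radius r is drawn at 1 + k1 r^2 times it, then the intrinsics apply), "R" (3x3) and "t" (3): a world point X has camera coordinates R X + t. Camera axes: x right, y down, z forward; pixel columns grow to the right and rows downward; lengths in m; the calibration is good to about 2 mm. A picture is of the moment at which its call begins. get_calibration takes no time and is no camera call.
- r.close_job(): hands the job in, once; it reports no verdict.
The state is a dict: "time": time; "joint_positions": joint angles; "joint_vel": joint speeds; "joint_torque": joint torques, N m; "ee_pos": TCP position; "eef_rot": TCP orientation; "ft_force": force on the tool from outside, world axes, zero at the start; "torque": the same for the moment, N m; "width": finger opening in m.
Only numpy, scipy, OpenCV 4.12 (cv2) and the standard library are available. Lean on these libraries where they do the work, as an engineer would, in place of code of your own. Each camera call takes 0.05 s, during which the arm holds its last target.

## Task

The specimen carrier is at the bottom of the deep centrifuge bucket: take the T-bar puller from its stand, feel its bar into the slot of the carrier's lid with a light press, turn it across underneath, and draw the carrier out with the puller, without touching the carrier with the fingers. Stand the carrier upright on the floor of the steel tray beside the spare one, without dropping it, free the puller and hang it back in its stand, handle up with its collar flat on the stand's plate. Never press hard on the carrier, and leave everything else where it is.

Things in the scene. Friction and masses are not known exactly. Their poses are not given: they have to be found in the camera images.
- puller_grip (a point): Where to grip the puller: half-way up its black flat handle, 138 mm above its tip. Handle 26 mm wide (puller x), 14 mm thick (puller y: close the fingers along this), 108 to 158 mm above the tip. Puller: T-bar tool hanging upright in its stand, mass 0.15 kg, with a round 52 mm collar under the handle, then a 5 mm steel shaft.
- puller_tip (a point): Lowest point of the puller, under the middle of its cross bar, on the shaft's axis; z up along the shaft, x along the bar. The bar is round, 6 mm thick, 26 mm long over its round ends.
- puller_collar (a point): Centre of the underside of the puller's collar (52 mm across, 5 mm thick), 103 mm above the tip.
- stand_top (a point): Centre of the top face of the puller's stand, 118 mm above the bench: a fixed steel plate 84 x 84 mm, 10 mm thick, on four posts, with a round 35 mm hole in the middle through which the puller's shaft and bar hang; the collar rests on the plate.
- bucket: The deep bucket, a fixed aluminium tube 68 mm across outside, 52 mm inside, 135 mm tall; origin on the bench under its axis. A sprung rubber cushion in it (top 16 mm above the bench) begins to yield at 3 N of load, part of which is the carrier's weight, then gives 1 mm per newton and bottoms out after 5 mm. The similar bucket with a capped tube is not used.
- carrier: The specimen carrier, on the cushion in the bucket: grey cup 46 mm across, 45 mm tall with its lid, mass 0.12 to 0.22 kg; origin in the middle of its underside, z up. Its steel lid is 4 mm thick; under it is a hollow 38 mm across, 35 mm deep. Puller and carrier must not press on each other with more than 20 N.
- carrier_top (a point): Middle of the slot in the carrier's lid top, 45 mm above its origin. Slot: 8.6 x 32 mm, right through. Its long side lies within 1.0 rad either way of the carrier's x axis; the true angle is not measured: see or feel it. The lid does not turn in the cup. The puller's bar drops through only when along the slot; turned across (either way, no stop) it holds under the lid.
- tray_free (a point): Middle of the free end of the steel tray, on its floor, 4 mm above the bench: the place for the carrier. The tray is fixed, 200 mm (its x) by 130 mm (its y), walls 4 mm thick and 18 mm high; this point lies 45 mm from the tray's middle towards its -x end. Its frame is parallel to the tray's.
- spare_center (a point): Half-way up the spare carrier, same shape as the other, standing upright at the +x end of the tray. Leave it alone.
- bottle_base (a point): White plastic bottle 60 mm across, 130 mm tall, beyond the work; point 40 mm above its foot. Leave it alone.
- jar_base (a point): Amber jar 64 mm across, 75 mm tall; point 40 mm above its foot. Leave it alone.
- beaker_base (a point): Clear plastic beaker 68 mm across, 85 mm tall; point 40 mm above its foot. Leave it alone.
There are look-alikes about, which are no part of the job. Leave any yellow look-alike of the part that bears puller_grip alone. Of the things shaped like the part that bears tray_free, the bare steel one is meant.

How it is judged:
By the outcome, as a careful person would: the job done as asked, in the order asked, and still so for the second after the job is handed in, with the robot touching nothing.
It also fails if it takes over 72 s, if anything falls off the work surface, if the arm or the gripper's body presses on something with over 40 N, if the wrist force passes 120 N, or if a joint passes its speed limit or range.

## Working session

There is one attempt and no reset: what is moved stays moved. The work goes in short steps, Python scripts to look and compute and a tool call to move; the robot and the scene stay as the last step left them, time stands still between calls to the robot, and variables do not carry over. Pictures are saved under pics/ and viewed, and the job is handed in when it is done.

Besides the shell and the picture viewer there is one more tool, called after ">>>" as name([rows], argument=value, ...), one row to a line, values as JSON. move_arm: Moves the arm, as the interface text tells. Its arguments: {"type":"object","properties":{"series":{"type":"array","items":{"type":"array","items":{"type":"number"}}},"claw":{"type":"number"},"newtons":{"type":"number"}},"required":["series"]}

```bash
mkdir -p pics; ls; python3 - <<'E'
from bench import read_state, imaging, r
import cv2,numpy as np
s=read_state();print(s)
for n in("scene","top"):
    p,d=imaging.camera(n);c=imaging.get_calibration(n);print(n,c)
    cv2.imwrite(f"pics/{n}0.png",p[:,:,::-1]);np.savez(f"{n}0.npz",p=p,d=d)
E
```

```text
pics
{'time': 0.0, 'joint_positions': array([-1.19062082,  0.33284751, -0.06469043,  1.46091783,  0.02160756,
        1.3498973 , -0.08849671]), 'joint_vel': array([-1.06684564e-03,  9.51994188e-04, -6.69409834e-04, -9.18658060e-04,
       -1.07237600e-03,  5.69971919e-05, -6.94603979e-04]), 'joint_torque': array([-3.41589130e-04, -6.23265839e+01,  2.41015165e-02, -3.89890337e+01,
       -6.15925225e-02,  4.01121285e-02,  1.61780008e-04]), 'ee_pos': array([0.24483168, 0.57458792, 0.18558038]), 'eef_rot': array([ 2.00021147e-01,  9.79791339e-01, -6.79690925e-04, -1.00999232e-04]), 'ft_force': array([-0.58574003,  0.97462852, -0.15127936]), 'torque': array([-0.02415421,  0.02088216,  0.00922875]), 'width': 0.08725770502498081}
scene {'camera_matrix': array([[488.13621786,   0.        , 317.12971176],
       [  0.        , 488.13621786, 199.30258862],
       [  0.        ,   0.        ,   1.        ]]), 'k1': -0.12154088688092428, 'R': array([[ 0.32919005,  0.94421101,  0.00997377],
       [ 0.78280738, -0.26698094, -0.56207988],
       [-0.5280592 ,  0.19283864, -0.82702281]]), 't': array([-0.21375407, -0.36231216,  1.52608877])}
top {'camera_matrix': array([[497.32939932,   0.        , 318.13458102],
       [  0.        , 497.32939932, 197.17251897],
       [  0.        ,   0.        ,   1.        ]]), 'k1': -0.0411774612732207, 'R': array([[-2.10098921e-02, -9.99775563e-01, -2.72174472e-03],
       [-9.92309249e-01,  2.11850012e-02, -1.21957161e-01],
       [ 1.21987450e-01,  1.38505660e-04, -9.92531633e-01]]), 't': array([0.03831435, 0.58068921, 1.18381566])}
```

View pics/scene0.png

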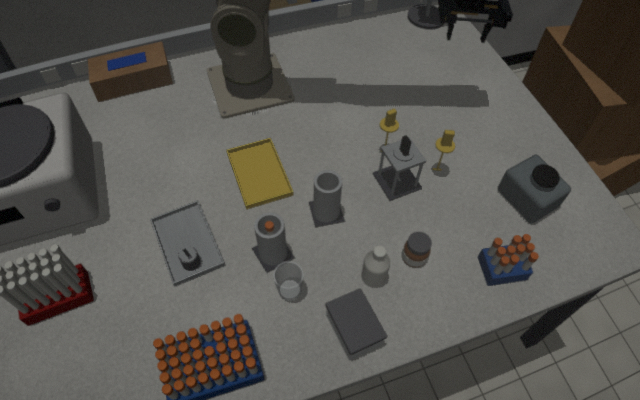

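View pics/top0.png

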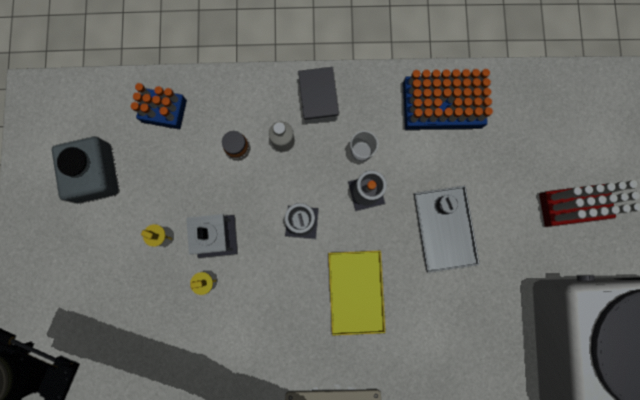

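Scene shot: stand with the black puller at (403,150), and yellow look-alikes at (389,122) and (446,140). The open bucket is at (328,198), the capped-tube bucket at (270,240), the steel tray at (188,243) with the spare at (188,258), and the yellow tray at (260,172). I'll take enlarged crops next.

```bash
cat > h.py <<'E'
import numpy as np,cv2
from bench import read_state, imaging, r
def K(n):
    c=imaging.get_calibration(n);return c["camera_matrix"],np.array([c["k1"],0,0,0,0.]),c["R"],c["t"]
def proj(n,X):
    k,d,R,t=K(n);return cv2.projectPoints(np.atleast_2d(np.array(X,float)),cv2.Rodrigues(R)[0],t,k,d)[0][:,0]
def ray(n,uv):
    k,d,R,t=K(n);u=cv2.undistortPoints(np.array([[uv]],float),k,d)[0,0]
    return -R.T@t, R.T@np.array([u[0],u[1],1.])
def atz(n,uv,z):
    o,v=ray(n,uv);return o+v*(z-o[2])/v[2]
def atd(n,uv,dep):
    o,v=ray(n,uv);return o+v*dep
def tri(uvs,uvt):
    A=np.zeros((3,3));b=np.zeros(3);L=[]
    for n,u in(("scene",uvs),("top",uvt)):
        o,v=ray(n,u);v/=np.linalg.norm(v);P=np.eye(3)-np.outer(v,v);A+=P;b+=P@o;L.append((o,v))
    x=np.linalg.solve(A,b);return x,[np.linalg.norm((np.eye(3)-np.outer(v,v))@(x-o)) for o,v in L]
def crop(p,u,v,w,h,s,name):
    a=p[v:v+h,u:u+w,::-1];a=cv2.resize(a,None,fx=s,fy=s,interpolation=cv2.INTER_CUBIC);a=cv2.convertScaleAbs(a,alpha=1.5)
    cv2.imwrite(f"pics/{name}.png",a)
def snap(n,name):
    p,d=imaging.camera(n);np.savez(f"{name}.npz",p=p,d=d);cv2.imwrite(f"pics/{name}.png",p[:,:,::-1]);return p,d
E
python3 - <<'E'
from h import *
S=np.load("scene0.npz");T=np.load("top0.npz")
crop(T['p'],180,190,150,80,5,"c_top_a")
crop(S['p'],300,95,160,120,5,"c_sc_a")
crop(T['p'],400,170,100,110,5,"c_top_tray")
crop(T['p'],270,190,60,60,10,"c_top_b")
E
```

```text
(no output)
```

View pics/c_top_a.png

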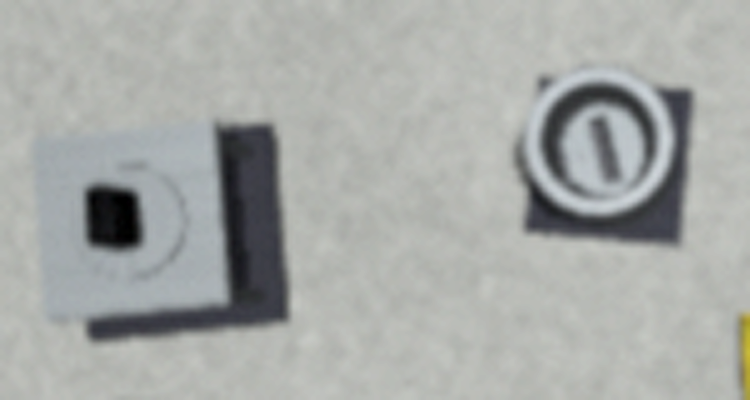

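View pics/c_sc_a.png

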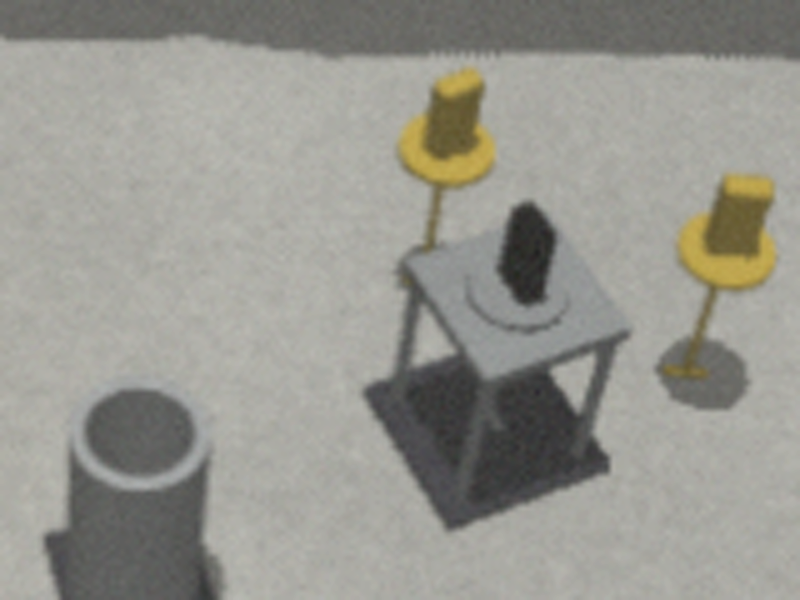

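View pics/c_top_tray.png

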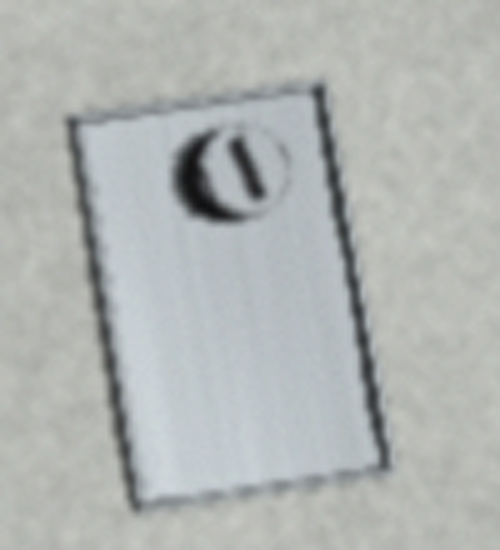

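View pics/c_top_b.png

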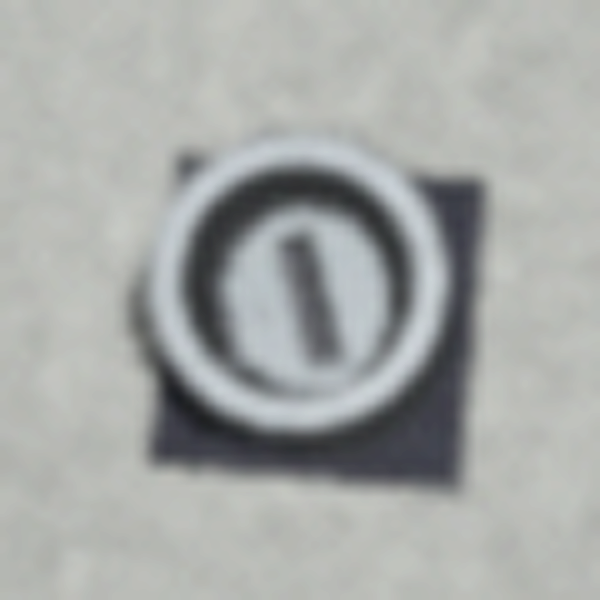

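Black-handled puller at top (203,233) and scene (405,147). The other two are yellow and stay untouched. Slot ends in the top view are near (299,213) and (303,226). Now the positions.

```bash
python3 - <<'E'
from h import *
S=np.load("scene0.npz");T=np.load("top0.npz")
f=lambda c,o,s:((c[0]+.5)/s-.5+o[0],(c[1]+.5)/s-.5+o[1])
pl=np.array([atz("top",f(c,(180,190),5),.118) for c in[(35,137),(215,122),(232,303),(48,320)]])
print("plate",pl.round(4),pl.mean(0),[np.linalg.norm(pl[i]-pl[i-1]) for i in range(4)])
g=lambda c:f(c,(270,190),10)
sl=np.array([atz("top",g(c),.061) for c in[(280,240),(305,231),(342,355),(315,365)]]);print("slot",sl.round(4),sl.mean(0))
for nm,q in(("outer",[(150,285),(450,285),(298,135),(300,433)]),("inner",[(183,285),(413,285),(298,165),(300,403)])):
    b=np.array([atz("top",g(c),.135) for c in q]);print(nm,b.round(4),b.mean(0))
b=[atz("scene",f(c,(300,95),5),.135) for c in[(70,437),(212,437),(140,380),(140,493)]];print("sc",np.array(b).round(4),np.mean(b,0))
tr=np.array([atz("top",f(c,(400,170),5),.018) for c in[(70,120),(320,90),(388,467),(137,507)]]);print("tray",tr.round(4),tr.mean(0),[np.linalg.norm(tr[i]-tr[i-1]) for i in range(4)])
sp=atz("top",f((238,172),(400,170),5),.049);print("spare lid",sp)
for n,D,uv in(("top",T,(203,233)),("top",T,(302,220)),("top",T,(446,240)),("top",T,(313,228))):
    print(uv,D['d'][uv[1],uv[0]],atd(n,uv,D['d'][uv[1],uv[0]]))
a=T['p'][215:255,185:230,::-1];a=cv2.resize(a,None,fx=14,fy=14,interpolation=cv2.INTER_CUBIC);cv2.imwrite("pics/hd_t.png",cv2.convertScaleAbs(a,alpha=3))
a=S['p'][130:165,380:430,::-1];a=cv2.resize(a,None,fx=14,fy=14,interpolation=cv2.INTER_CUBIC);cv2.imwrite("pics/hd_s.png",cv2.convertScaleAbs(a,alpha=3))
E
```

```text
plate [[0.5321 0.3271 0.118 ]
 [0.5372 0.2446 0.118 ]
 [0.4549 0.2368 0.118 ]
 [0.4489 0.3204 0.118 ]] [0.49327671 0.28220576 0.118     ] [np.float64(0.08347292416721505), np.float64(0.0826335776712596), np.float64(0.0826813740101201), np.float64(0.08379143920939372)]
slot [[0.5398 0.076  0.061 ]
 [0.5419 0.07   0.061 ]
 [0.512  0.0617 0.061 ]
 [0.5098 0.0682 0.061 ]] [0.5258793  0.06899301 0.061     ]
outer [[0.5237 0.1022 0.135 ]
 [0.5222 0.035  0.135 ]
 [0.5567 0.0685 0.135 ]
 [0.4898 0.0691 0.135 ]] [0.52311738 0.06870958 0.135     ]
inner [[0.5235 0.0948 0.135 ]
 [0.5224 0.0433 0.135 ]
 [0.55   0.0686 0.135 ]
 [0.4965 0.069  0.135 ]] [0.52310117 0.068932   0.135     ]
sc [[0.5198 0.035  0.135 ]
 [0.5413 0.0982 0.135 ]
 [0.4986 0.0776 0.135 ]
 [0.5606 0.0552 0.135 ]] [0.53005155 0.06649081 0.135     ]
tray [[ 0.5874 -0.212   0.018 ]
 [ 0.5999 -0.3381  0.018 ]
 [ 0.4122 -0.3614  0.018 ]
 [ 0.3958 -0.2367  0.018 ]] [ 0.49882067 -0.28706269  0.018     ] [np.float64(0.19324153046391476), np.float64(0.1266990414592501), np.float64(0.18909224792720017), np.float64(0.125829082933972)]
spare lid [ 0.55635785 -0.2866496   0.049     ]
(203, 233) 1.0721486 [0.49180364 0.2763865  0.17299121]
(302, 220) 1.2234942 [0.52696871 0.06688862 0.02479953]
(446, 240) 1.2383064 [ 0.47082619 -0.29099723  0.00292568]
(313, 228) 1.2032942 [0.50563959 0.04000935 0.04252633]
```

View pics/hd_t.png

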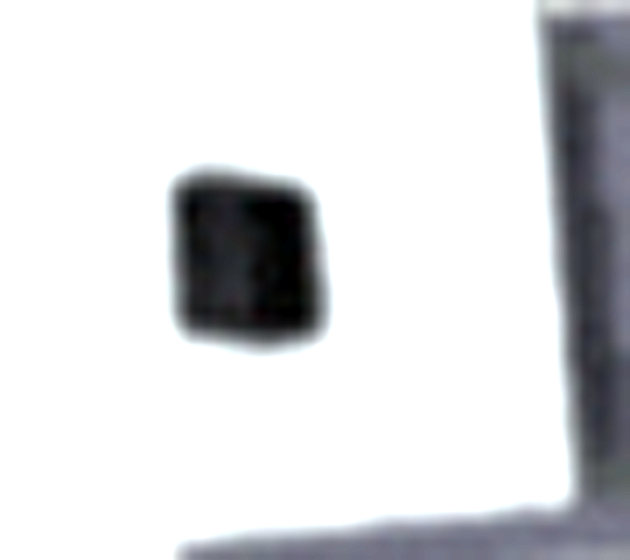

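View pics/hd_s.png

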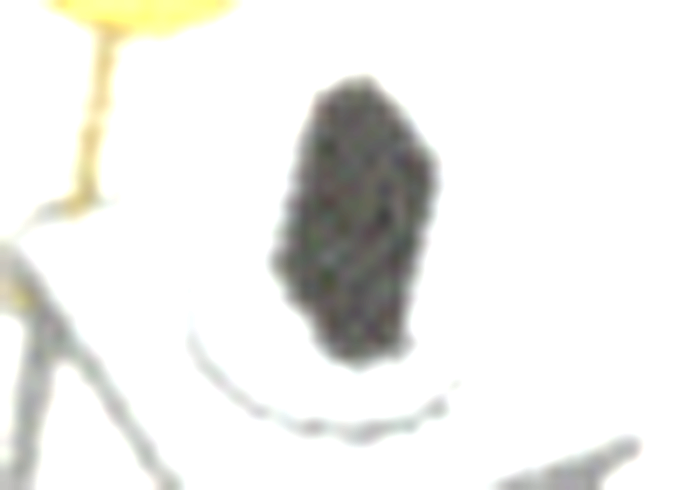

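```bash
python3 - <<'E'
from h import *
from scipy.optimize import minimize
M={}
for n,w in(("top",(190,220,215,245)),("scene",(393,130,415,160))):
    D=np.load(n+"0.npz")['p'];g=D.max(2).astype(float)
    u0,v0,u1,v1=w;sub=g[v0:v1,u0:u1];bg=np.median(g[v0:v1,u0:u1][sub>100]) if (sub>100).any() else sub.max()
    s=8
    M[n]=(w,cv2.resize(np.clip((bg-sub)/(bg-sub.min()),0,1),None,fx=s,fy=s,interpolation=cv2.INTER_LINEAR)>.5,s)
    print(n,bg,sub.min(),M[n][1].mean())
def cost(p,out=False,cams=("top","scene")):
    x,y,a=p;c,s_=np.cos(a),np.sin(a);C=0
    P=[(x+c*i*.013-s_*j*.007,y+s_*i*.013+c*j*.007,z) for i in(-1,1) for j in(-1,1) for z in(.123,.173)]
    for n in cams:
        (u0,v0,_,_),m,s=M[n]
        q=(proj(n,P)-[u0,v0]+.5)*s-.5
        im=np.zeros(m.shape,np.uint8);h=cv2.convexHull((q*16).astype(np.int32));cv2.fillConvexPoly(im,h,1,shift=4)
        C+=(im.astype(bool)^m).sum()/m.sum()
    return C
for cams in(("top","scene"),("top",),("scene",)):
    best=None
    for a0 in np.arange(-1.5,1.6,.25):
        r_=minimize(cost,[.492,.278,a0],args=(False,cams),method="Nelder-Mead",options=dict(initial_simplex=[[.492,.278,a0],[.498,.278,a0],[.492,.285,a0],[.492,.278,a0+.2]],xatol=1e-5,fatol=1e-4))
        if best is None or r_.fun<best.fun:best=r_
    print(cams,best.x,best.fun)
E
```

```text
top 116.0 0.0 0.19025
scene 112.0 22.0 0.2543560606060606Traceback (most recent call last):
  File "<stdin>", line 22, in <module>
    res = _minimize_neldermead(fun, x0, args, callback, bounds=bounds,
                               **options)
    fxcc = func(xcc)
    fx = function(np.copy(x), *(wrapper_args + args))
  File "<stdin>", line 15, in cost
  File "h.py", line 6, in proj
    k,d,R,t=K(n);return cv2.projectPoints(np.atleast_2d(np.array(X,float)),cv2.Rodrigues(R)[0],t,k,d)[0][:,0]
            ~^^^
  File "h.py", line 4, in K
    c=imaging.get_calibration(n);return c["camera_matrix"],np.array([c["k1"],0,0,0,0.]),c["R"],c["t"]
ValueError: time passes only in moves, steps and waits
```

```bash
python3 - <<'E'
from h import *
S=np.load("scene0.npz");crop(S['p'],300,165,60,45,12,"bk_s")
p=S['p'].copy()
a=cv2.resize(S['p'][165:210,300:360,::-1],None,fx=12,fy=12,interpolation=cv2.INTER_CUBIC)
def draw(n,c,rad,z,col,off,s,im):
    t=np.linspace(0,6.3,80);q=proj(n,np.c_[c[0]+rad*np.cos(t),c[1]+rad*np.sin(t),0*t+z]);q=((q-off+.5)*s-.5)
    cv2.polylines(im,[q.round().astype(np.int32)],True,col,1)
a=cv2.convertScaleAbs(a,alpha=1.5)
for rad in(.026,.034):draw("scene",(.523,.069),rad,.135,(0,255,0),(300,165),12,a);draw("scene",(.528,.067),rad,.135,(0,0,255),(300,165),12,a)
T=np.load("top0.npz");b=cv2.convertScaleAbs(cv2.resize(T['p'][195:245,275:325,::-1],None,fx=12,fy=12,interpolation=cv2.INTER_CUBIC),alpha=1.3)
for rad in(.026,.034):draw("top",(.523,.069),rad,.135,(0,255,0),(275,195),12,b)
draw("top",(.525,.069),.023,.061,(255,0,0),(275,195),12,b)
cv2.imwrite("pics/bk_s.png",a);cv2.imwrite("pics/bk_t.png",b)
E
```

```text
(no output)
```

View pics/bk_s.png

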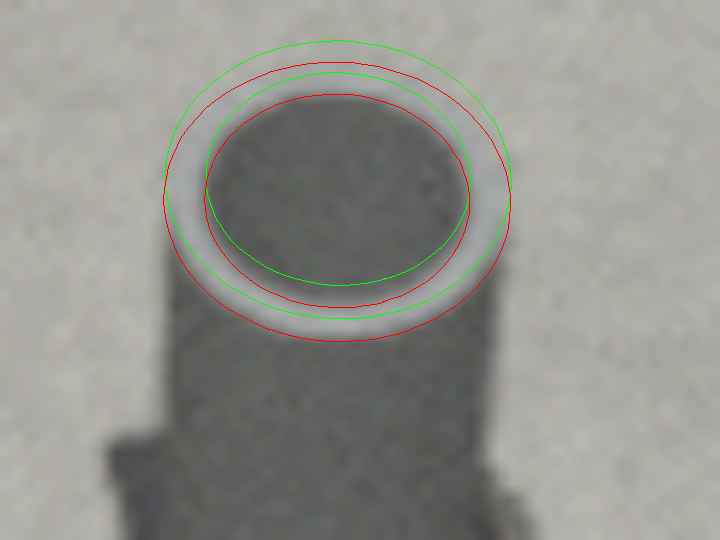

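View pics/bk_t.png

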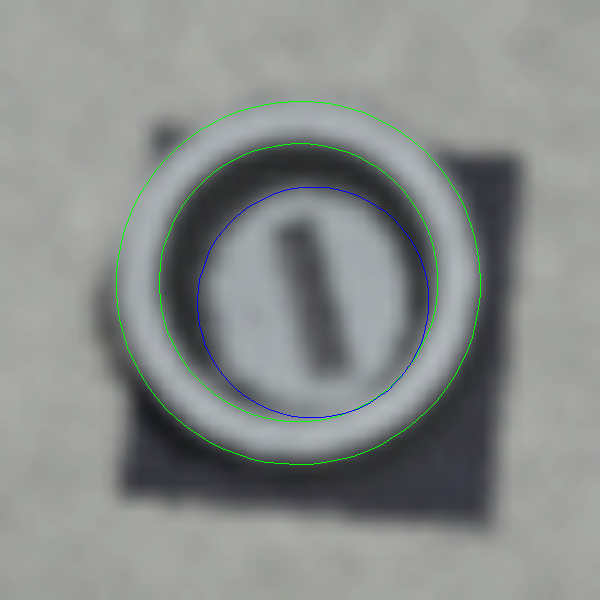

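```bash
python3 - <<'E'
import re
s=open("h.py").read()
s=s.replace("def K(n):\n    c=imaging","_c={}\ndef K(n):\n    if n not in _c: _c[n]=_K(n)\n    return _c[n]\ndef _K(n):\n    c=imaging")
open("h.py","w").write(s)
E
cat > fit.py <<'E'
from h import *
from scipy.optimize import minimize
M={}
for n,w in(("top",(190,220,215,245)),("scene",(393,130,415,160))):
    D=np.load(n+"0.npz")['p'];g=D.max(2).astype(float)
    u0,v0,u1,v1=w;sub=g[v0:v1,u0:u1];bg=np.median(sub);s=8
    M[n]=(w,cv2.resize(np.clip((bg-sub)/(bg-np.percentile(sub,8)),0,1),None,fx=s,fy=s,interpolation=cv2.INTER_LINEAR)>.5,s)
def cost(p,out=False,cams=("top","scene")):
    x,y,a=p;c,s_=np.cos(a),np.sin(a);C=0
    P=[(x+c*i*.013-s_*j*.007,y+s_*i*.013+c*j*.007,z) for i in(-1,1) for j in(-1,1) for z in(.123,.173)]
    for n in cams:
        (u0,v0,_,_),m,s=M[n]
        q=(proj(n,P)-[u0,v0]+.5)*s-.5
        im=np.zeros(m.shape,np.uint8);h=cv2.convexHull((q*16).astype(np.int32));cv2.fillConvexPoly(im,h,1,shift=4)
        C+=(im.astype(bool)^m).sum()/m.sum()
    return C
for cams in(("top","scene"),("top",),("scene",)):
    R=[]
    for a0 in np.arange(-1.5,1.6,.25):
        R.append(minimize(cost,[.492,.278,a0],args=(False,cams),method="Nelder-Mead",options=dict(initial_simplex=[[.492,.278,a0],[.498,.278,a0],[.492,.285,a0],[.492,.278,a0+.2]],xatol=1e-5,fatol=1e-4)))
    R.sort(key=lambda q:q.fun)
    for b in R[:3]:print(cams,b.x,b.fun)
for n in("scene","top"):
    k,d,R,t=K(n);print(n,-R.T@t)
E
python3 fit.py
```

```text
('top', 'scene') [ 0.49274173  0.28312022 -0.14447366] 0.35486536079860315
('top', 'scene') [ 0.49275123  0.2831682  -0.14579137] 0.35514608302379924
('top', 'scene') [ 0.49273831  0.28316524 -0.14564109] 0.35533558463456294
('top',) [ 0.49264369  0.2836902  -0.16898506] 0.17336205804080598
('top',) [ 0.49263417  0.28358921 -0.13845157] 0.17386896464326448
('top',) [ 0.49255     0.28355588 -0.13253317] 0.17386896464326448
('scene',) [ 0.49552753  0.28110046 -0.13807263] 0.12791358726549176
('scene',) [ 0.49552656  0.28110572 -0.13776195] 0.12791358726549176
('scene',) [ 0.49524615  0.28130033 -0.14131036] 0.12819783968163728
scene [ 1.15985157 -0.18919038  1.06059379]
top [0.4326176  0.02583988 1.24589798]
```

```bash
cat >> h.py <<'E'
def tool():
    from scipy.spatial.transform import Rotation as Q
    s=read_state();R=Q.from_quat(s["eef_rot"]).as_matrix();return s,R
def plan(dst,ypuller=None):
    """dst world TCP; desired world yaw for tool y mod pi"""
    s,R=tool();d=R.T@(np.array(dst)-s["ee_pos"]);a=np.arctan2(R[1,1],R[0,1])
    out=dict(t=s["time"],shift=d.round(4),tooly=round(a,4),R=R.round(3).tolist())
    if ypuller is not None: out["roll"]=round(-((ypuller-a+np.pi/2)%np.pi-np.pi/2),4)
    return out
E
python3 - <<'E'
from h import *
for uv in((151,235),(202,283)):print(atz("top",uv,.158))
print(tri((390,112),(202,281)),tri((448,133),(151,235)))
print(plan([.494,.2825,.22],np.pi/2-.14))
E
```

```text
[0.49047494 0.39474259 0.158     ]
[0.38435613 0.28153031 0.158     ]
(array([0.38964602, 0.28360984, 0.16062681]), [np.float64(0.002764677867664636), np.float64(0.002764677867664624)]) (array([0.49204119, 0.40096322, 0.14782114]), [np.float64(0.002799089860413015), np.float64(0.002799089860412854)])
{'t': 0.1, 'shift': array([-0.3437, -0.1712, -0.0341]), 'tooly': np.float64(1.168), 'R': [[-0.92, 0.392, -0.0], [0.392, 0.92, -0.001], [-0.0, -0.001, -1.0]], 'roll': np.float64(-0.2628)}
```

>>> move_arm([
  [-0.03,-0.015,-0.034,0],
  [-0.065,-0.03,-0.034,-0.05],
  [-0.1,-0.05,-0.034,-0.1],
  [-0.135,-0.067,-0.034,-0.15],
  [-0.17,-0.085,-0.034,-0.2],
  [-0.205,-0.102,-0.034,-0.26],
  [-0.24,-0.12,-0.034,-0.263],
  [-0.275,-0.137,-0.034,-0.263],
  [-0.305,-0.152,-0.034,-0.263],
  [-0.33,-0.164,-0.034,-0.263],
  [-0.344,-0.171,-0.034,-0.263],
  [-0.344,-0.171,-0.034,-0.263],
  [-0.344,-0.171,-0.034,-0.263],
], claw=0.0, newtons=20)

```text
time: 1.4
ee_pos: [0.4936, 0.284, 0.2201]
eef_rot: [0.069, 0.998, 0.0, -0.0]
ft_force: [-0.3, 0.1, 0.3]
width: 0.0435
```

```bash
python3 - <<'E'
from h import *
print(plan([.494,.2825,.134],np.pi/2-.14),read_state()["ee_pos"],read_state()["width"],read_state()["ft_force"],read_state()["joint_positions"])
p,_=snap("scene","s1");q,_=snap("top","t1")
crop(p,360,80,100,75,8,"c1s");crop(q,150,180,120,100,6,"c1t")
print(proj("scene",read_state()["ee_pos"]),proj("top",read_state()["ee_pos"]))
E
```

```text
{'t': 1.4, 'shift': array([-0.0007, -0.0014,  0.0861]), 'tooly': np.float64(1.432), 'R': [[-0.99, 0.138, -0.001], [0.138, 0.99, 0.0], [0.001, 0.0, -1.0]], 'roll': np.float64(0.0012)} [0.49357723 0.28398942 0.22012745] 0.04352251543805547 [-0.27476899  0.09228987  0.28168228] [-0.72811992  0.19016717  0.14623804  1.56979034 -0.02881612  1.38409592
  0.85287195]
[[410.55325085 124.40984069]] [[193.76577022 231.23145039]]
```

View pics/c1s.png

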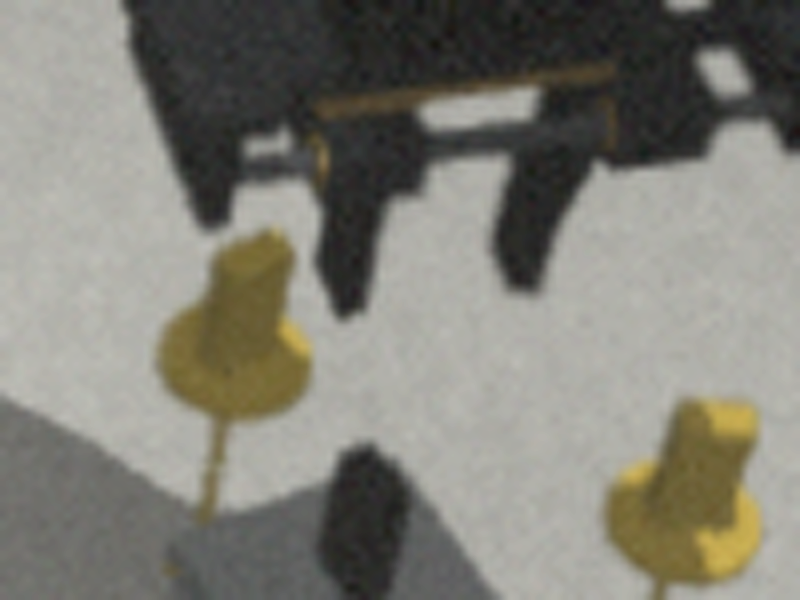

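View pics/c1t.png

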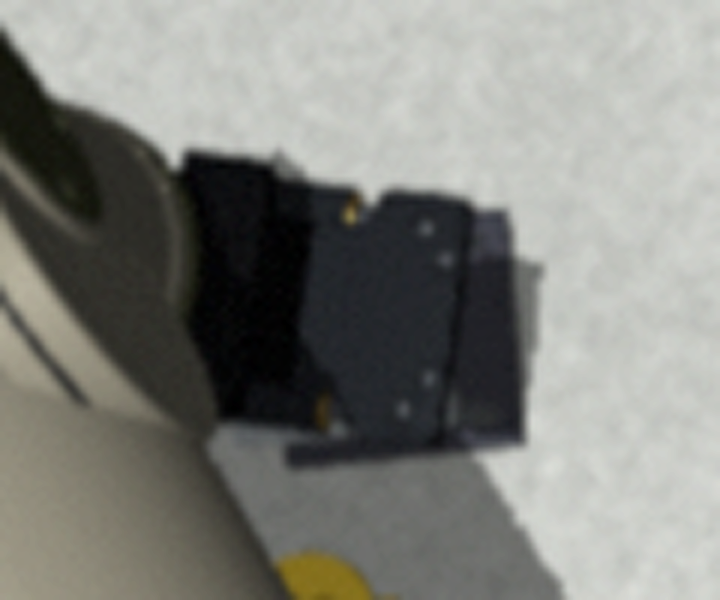

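```bash
python3 - <<'E'
from h import *
D=np.load("s1.npz")['d']
for uv in((403,118),(403,112),(404,106),(425,114),(425,108),(426,104)):
    print(uv,D[uv[1],uv[0]],atd("scene",uv,D[uv[1],uv[0]]).round(4))
s=read_state();print(s["ee_pos"],s["joint_vel"].round(4),s["time"])
T=np.load("t1.npz")['d']
for uv in((200,234),(215,234),(225,240),(236,235)):print(uv,T[uv[1],uv[0]],atd("top",uv,T[uv[1],uv[0]]).round(4))
E
```

```text
(403, 118) 1.0935544 [0.5026 0.2536 0.2613]
(403, 112) 1.0783935 [0.5012 0.2512 0.2799]
(404, 106) 1.0601763 [0.5027 0.2495 0.3006]
(425, 114) 1.0980273 [0.509  0.3057 0.2639]
(425, 108) 1.085858 [0.5056 0.304  0.2803]
(426, 104) 1.0720375 [0.5077 0.3023 0.2953]
[0.49323122 0.2845688  0.22022101] [-0.0022  0.0001  0.003   0.0006  0.0022 -0.0003  0.0024] 1.5
(200, 234) 0.8755962 [0.4793 0.2358 0.3695]
(215, 234) 0.8734544 [0.4787 0.2088 0.3716]
(225, 240) 0.8813116 [0.4682 0.1929 0.3623]
(236, 235) 1.2397044 [0.4945 0.233  0.0045]
```

```bash
python3 - <<'E'
from h import *
D=np.load("s1.npz")['d']
a=np.clip((D[80:160,360:460]-1.0)/.5,0,1)
cv2.imwrite("pics/d1s.png",cv2.resize((a*255).astype(np.uint8),None,fx=8,fy=8,interpolation=cv2.INTER_NEAREST))
print(D[114:132,403].round(3));print(D[134:160,405].round(3))
for uv in((405,137),(405,146)):print(atd("scene",uv,D[uv[1],uv[0]]))
print(proj("scene",[[.5025,.254,.22],[.5025,.3135,.22],[.503,.254,.258]]))
E
```

```text
[1.082 1.087 1.09  1.089 1.094 1.099 1.445 1.446 1.447 1.44  1.434 1.439
 1.434 1.431 1.43  1.427 1.425 1.419]
[1.412 1.188 1.181 1.181 1.181 1.176 1.172 1.175 1.175 1.179 1.173 1.178
 1.178 1.183 1.184 1.191 1.19  1.192 1.197 1.196 1.205 1.204 1.209 1.208
 1.206 1.206]
[0.48764319 0.28116889 0.17089378]
[0.50695184 0.27367408 0.1614775 ]
[[400.45710609 130.28654496]
 [423.25368052 124.42131665]
 [403.01173054 119.0986296 ]]
```

View pics/d1s.png

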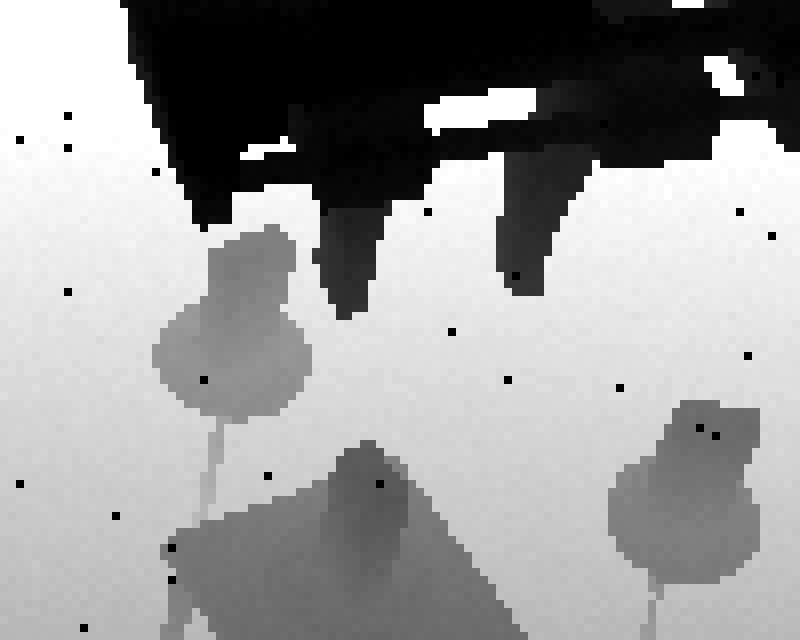

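```bash
python3 - <<'E'
from h import *
S=np.load("scene0.npz");crop(S['p'],410,0,110,60,7,"g0")
tcp=np.array([.24483,.57459,.18558]);y=np.array([.392,.92,0]);x=np.array([-.92,.392,0])
for sg in(-1,1):
  for fx in(-.0095,.0095):
    q=proj("scene",[tcp+sg*y*.0436+x*fx,tcp+sg*y*.0585+x*fx])[:];print(sg,fx,q.round(1),((q-[410,0])*7).round(0))
D=S['d']
for v in range(28,50,2):print(v,[ (u,D[v,u].round(3)) for u in(446,450,454,478,482,486,490)])
E
```

```text
-1 -0.0095 [[447.1  49.5]
 [441.9  49.1]] [[260. 346.]
 [223. 344.]]
-1 0.0095 [[446.4  45.3]
 [441.3  44.9]] [[255. 317.]
 [219. 314.]]
1 -0.0095 [[477.4  51.8]
 [482.6  52.2]] [[472. 363.]
 [508. 365.]]
1 0.0095 [[476.5  47.5]
 [481.6  48. ]] [[466. 333.]
 [501. 336.]]
28 [(446, np.float32(1.71)), (450, np.float32(1.286)), (454, np.float32(1.709)), (478, np.float32(2.412)), (482, np.float32(2.416)), (486, np.float32(1.285)), (490, np.float32(1.272))]
30 [(446, np.float32(1.706)), (450, np.float32(1.293)), (454, np.float32(1.704)), (478, np.float32(2.414)), (482, np.float32(1.304)), (486, np.float32(1.28)), (490, np.float32(2.454))]
32 [(446, np.float32(1.684)), (450, np.float32(1.298)), (454, np.float32(1.696)), (478, np.float32(1.693)), (482, np.float32(2.436)), (486, np.float32(1.284)), (490, np.float32(2.451))]
34 [(446, np.float32(1.685)), (450, np.float32(1.305)), (454, np.float32(1.688)), (478, np.float32(1.691)), (482, np.float32(1.311)), (486, np.float32(1.294)), (490, np.float32(2.46))]
36 [(446, np.float32(1.678)), (450, np.float32(1.308)), (454, np.float32(1.676)), (478,
[... 511 characters left out ...]
oat32(1.661)), (454, np.float32(1.663)), (478, np.float32(1.668)), (482, np.float32(1.317)), (486, np.float32(1.662)), (490, np.float32(2.512))]
44 [(446, np.float32(1.658)), (450, np.float32(1.654)), (454, np.float32(1.65)), (478, np.float32(1.659)), (482, np.float32(1.663)), (486, np.float32(1.664)), (490, np.float32(2.557))]
46 [(446, np.float32(1.646)), (450, np.float32(1.652)), (454, np.float32(1.652)), (478, np.float32(1.655)), (482, np.float32(1.652)), (486, np.float32(1.652)), (490, np.float32(1.654))]
48 [(446, np.float32(1.642)), (450, np.float32(1.636)), (454, np.float32(1.645)), (478, np.float32(1.648)), (482, np.float32(1.646)), (486, np.float32(1.645)), (490, np.float32(1.65))]
```

View pics/g0.png

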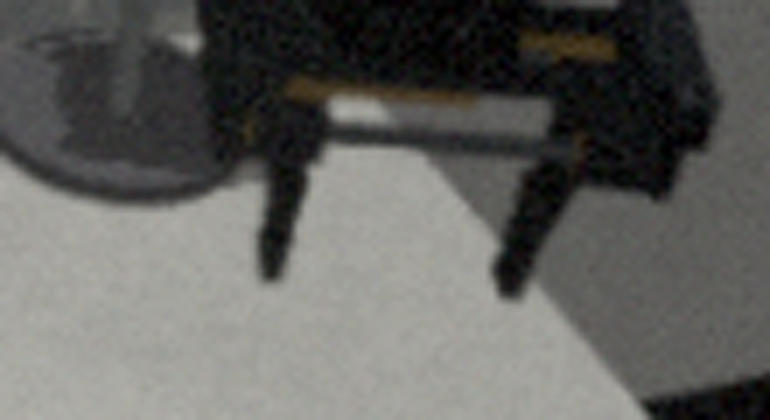

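Visible fingertips are at scene (403,120) and (425,116), about 38 mm higher than the reported TCP. I'll descend as specified, check again with an image, then close.

>>> move_arm([
  [0,0,0.02,0],
  [0,0,0.035,0],
  [0,0,0.045,0],
  [0,0,0.055,0],
  [0,0,0.065,0],
  [0,0,0.075,0],
  [0,0,0.086,0],
  [0,0,0.086,0],
])

```text
time: 2.3
ee_pos: [0.4936, 0.2824, 0.1326]
eef_rot: [0.07, 0.998, -0.001, -0.001]
ft_force: [-0.3, -0.3, -0.7]
width: 0.0433
```

```bash
python3 - <<'E'
from h import *
p,_=snap("scene","s2")
crop(p,360,80,100,75,8,"c2s")
E
```

```text
(no output)
```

View pics/c2s.png

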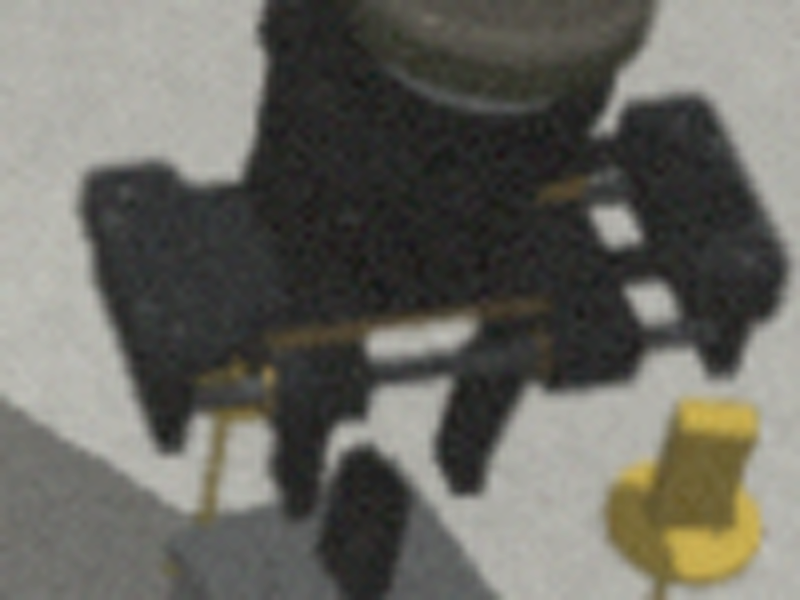

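>>> move_arm([
  [0,0,0,0],
  [0,0,0,0],
  [0,0,0,0],
  [0,0,0,0],
  [0,0,0,0],
  [0,0,0,0],
], claw=-1, newtons=4)

```text
time: 2.95
ee_pos: [0.4945, 0.2829, 0.1345]
eef_rot: [0.07, 0.998, 0.0, 0.0]
ft_force: [-0.3, 0.2, 1.3]
width: 0.0138
```

```bash
python3 - <<'E'
from h import *
p,_=snap("scene","s3")
crop(p,360,80,100,75,8,"c3s")
s=read_state();print(s["ft_force"],s["torque"],s["width"])
E
```

```text
[-0.18946572 -0.70094071  0.27701176] [-0.03418082 -0.04229078  0.02574899] 0.013690307852668573
```

View pics/c3s.png

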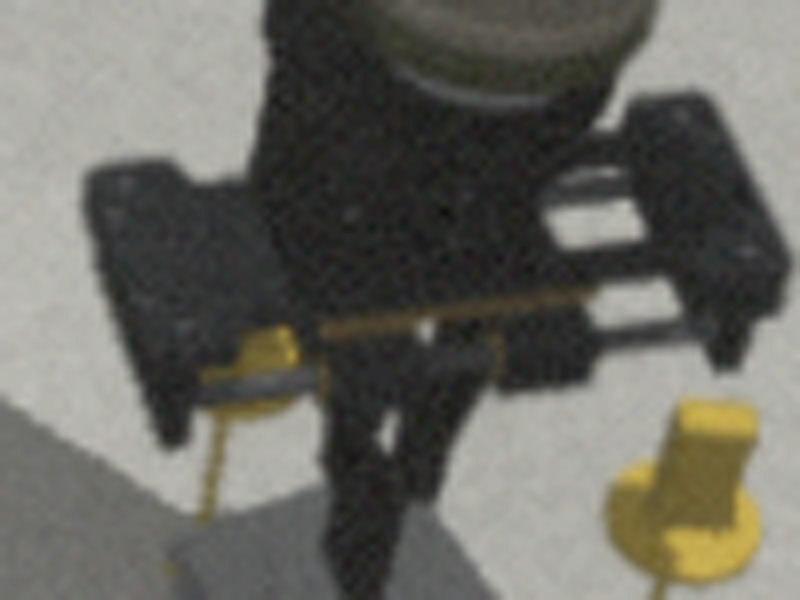

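```bash
python3 - <<'E'
from h import *
z=np.load("s3.npz");D=z['d']
for uv in((412,139),(413,141),(413,143),(411,141),(405,141),(405,147),(406,152)):
    print(uv,D[uv[1],uv[0]],atd("scene",uv,D[uv[1],uv[0]]).round(4),z['p'][uv[1],uv[0]])
print(proj("scene",[[.494,.292,.134],[.5035,.2965,.134],[.503,.2965,.153],[.503,.2965,.172],[.503,.2965,.19]]).round(1))
crop(z['p'],390,120,40,45,16,"c3z")
E
```

```text
(412, 139) 1.1637999 [0.507  0.2888 0.1817] [28 26 26]
(413, 141) 1.1705323 [0.5078 0.2926 0.1739] [31 31 30]
(413, 143) 1.2431853 [0.4713 0.3211 0.116 ] [60 60 59]
(411, 141) 1.1673398 [0.508  0.2867 0.1763] [25 27 25]
(405, 141) 1.1678966 [0.5029 0.2731 0.1757] [29 29 29]
(405, 147) 1.1793526 [0.5079 0.2737 0.1588] [25 27 21]
(406, 152) 1.1981457 [0.508  0.2801 0.1375] [25 26 24]
[[407.7 147.6]
 [411.  150. ]
 [412.2 144.8]
 [413.5 139.7]
 [414.7 134.8]]
```

View pics/c3z.png

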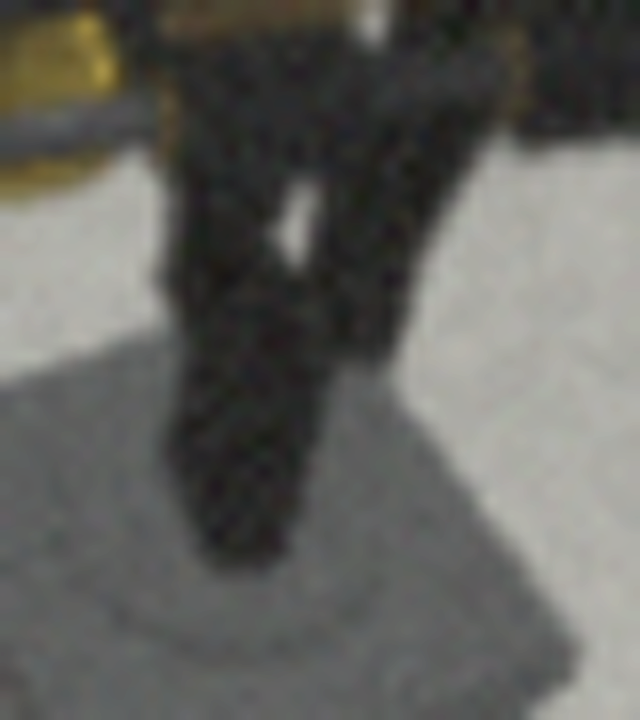

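The picture shows the finger ends near z≈0.17 (row 142), yet the width says 14 mm. Test: open, rise 20 mm and close. If the reported TCP is right, it will still grip.

>>> move_arm([
  [0,0,0,0],
  [0,0,0,0],
  [0,0,-0.01,0],
  [0,0,-0.02,0],
  [0,0,-0.02,0],
], claw=-0.5)

```text
time: 3.5
ee_pos: [0.4954, 0.2834, 0.1566]
eef_rot: [0.07, 0.998, 0.001, 0.001]
ft_force: [0.3, -0.3, 0.1]
width: 0.0216
```

>>> move_arm([
  [0,0,0,0],
  [0,0,0,0],
  [0,0,0,0],
  [0,0,0,0],
  [0,0,0,0],
], claw=-1, newtons=4)

```text
time: 4.0
ee_pos: [0.4944, 0.2828, 0.1542]
eef_rot: [0.07, 0.998, -0.0, -0.0]
ft_force: [0.1, -0.1, -0.6]
width: 0.001
```

It missed (width 1 mm), so the real fingertips are about 37 mm above the reported TCP, as the picture showed. I'll use that offset from here: open and go down about 54 mm, watching the force.

>>> move_arm([
  [0,0,-0.03,0],
  [0,0,-0.03,0],
  [0,0,-0.03,0],
  [0,0,-0.015,0],
  [0,0,0.0,0],
  [0,0,0.015,0],
  [0,0,0.025,0],
  [0,0,0.035,0],
  [0,0,0.042,0],
  [0,0,0.042,0],
], claw=-0.2)

```text
time: 5.0
ee_pos: [0.494, 0.2826, 0.1113]
eef_rot: [0.07, 0.998, -0.0, -0.001]
ft_force: [-0.0, -0.8, -0.4]
width: 0.0349
```

```bash
python3 - <<'E'
from h import *
p,_=snap("scene","s4")
crop(p,360,90,100,75,8,"c4s")
s=read_state();print(s["ft_force"],s["ee_pos"],s["width"])
E
```

```text
[ 0.20154388 -0.36668649  0.94849458] [0.49434678 0.28279815 0.11212981] 0.03459103888246616
```

View pics/c4s.png

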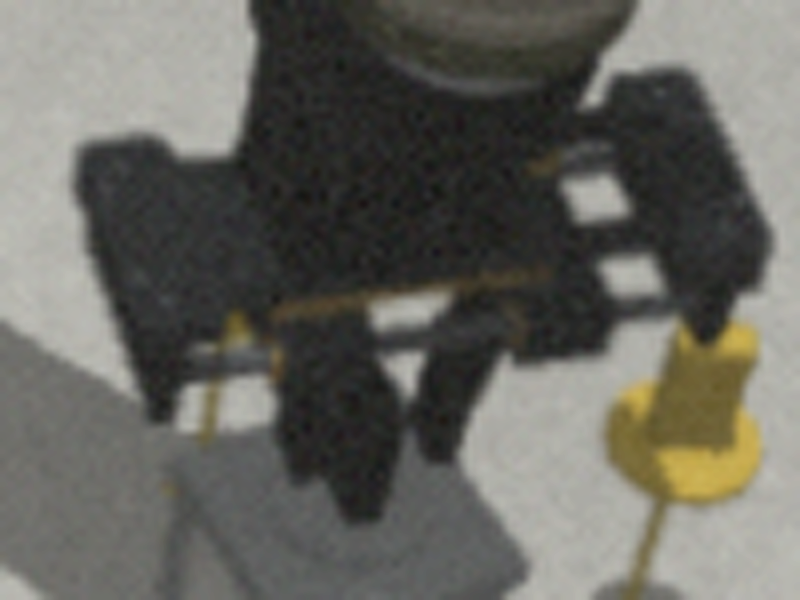

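```bash
python3 - <<'E'
from h import *
D=np.load("s4.npz")['d']
for uv in((448,130),(448,131),(448,128),(452,135),(450,134),(397,148),(397,147),(414,146),(414,145),(380,140)):
    print(uv,D[uv[1],uv[0]],atd("scene",uv,D[uv[1],uv[0]]).round(4))
E
```

```text
(448, 130) 1.1190082 [0.543  0.3561 0.2285]
(448, 131) 1.1187781 [0.545  0.3553 0.2274]
(448, 128) 1.1143932 [0.542  0.3551 0.2345]
(452, 135) 1.2112359 [0.5053 0.4072 0.153 ]
(450, 134) 1.2060286 [0.5046 0.4005 0.1582]
(397, 148) 1.1780183 [0.5042 0.254  0.1582]
(397, 147) 1.1758955 [0.5035 0.2539 0.1612]
(414, 146) 1.1912616 [0.5066 0.3001 0.1513]
(414, 145) 1.1800668 [0.5109 0.2962 0.1613]
(380, 140) 1.1021045 [0.5196 0.1938 0.2261]
```

>>> move_arm([
  [0,0,0.005,0],
  [0,0,0.01,0],
  [0,0,0.013,0],
  [0,0,0.013,0],
])

```text
time: 5.45
ee_pos: [0.4942, 0.2827, 0.0988]
eef_rot: [0.07, 0.998, -0.0, -0.0]
ft_force: [0.6, -0.2, 0.3]
width: 0.0348
```

>>> move_arm([
  [0,0,0,0],
  [0,0,0,0],
  [0,0,0,0],
  [0,0,0,0],
  [0,0,0,0],
  [0,0,0,0],
], claw=-1, newtons=30)

```text
time: 6.05
ee_pos: [0.4945, 0.2829, 0.0995]
eef_rot: [0.07, 0.998, 0.0, 0.0]
ft_force: [-0.5, -0.3, 2.0]
width: 0.0138
```

>>> move_arm([
  [0,0,-0.01,0],
  [0,0,-0.02,0],
  [0,0,-0.04,0],
  [0,0,-0.065,0],
  [0,0,-0.09,0],
  [0,0,-0.12,0],
  [0,0,-0.145,0],
  [0,0,-0.16,0],
  [0,0,-0.16,0],
  [0,0,-0.16,0],
])

```text
time: 7.05
ee_pos: [0.4944, 0.2828, 0.2593]
eef_rot: [0.07, 0.998, 0.0, 0.0]
ft_force: [0.6, -0.7, -2.5]
width: 0.0138
```

```bash
python3 - <<'E'
from h import *
s=read_state();print(s["ee_pos"],s["ft_force"],s["torque"],s["width"])
p,_=snap("scene","s5");q,_=snap("top","t5")
crop(p,360,80,100,75,8,"c5s");crop(q,150,180,120,100,6,"c5t")
e=s["ee_pos"];print(proj("scene",[e-[0,0,.0835],e+[0,0,.0195]]),proj("top",e-[0,0,.0835]))
print(plan([.525,.069,e[2]],np.pi/2+.262))
E
```

```text
[0.49436237 0.28276391 0.2592731 ] [ 0.56213337 -0.69909811 -2.51880181] [ 0.00149274 -0.01450528 -0.00556407] 0.013828549192286014
[[407.08626489 137.48827214]
 [414.27004061 107.15677115]] [[199.76432391 231.80579211]]
{'t': 7.15, 'shift': array([-0.0605, -0.2072, -0.0009]), 'tooly': np.float64(1.4311), 'R': [[-0.99, 0.139, -0.001], [0.139, 0.99, -0.001], [0.001, -0.001, -1.0]], 'roll': np.float64(-0.4017)}
```

View pics/c5s.png

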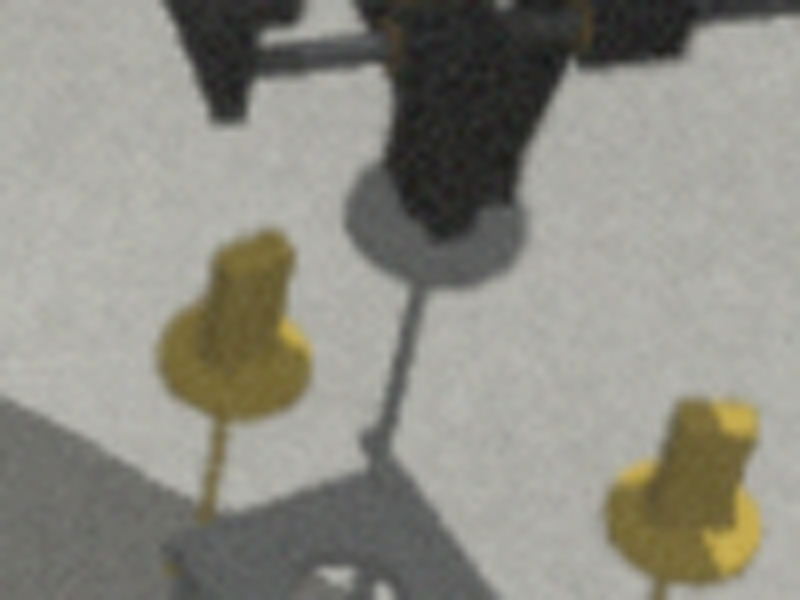

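View pics/c5t.png

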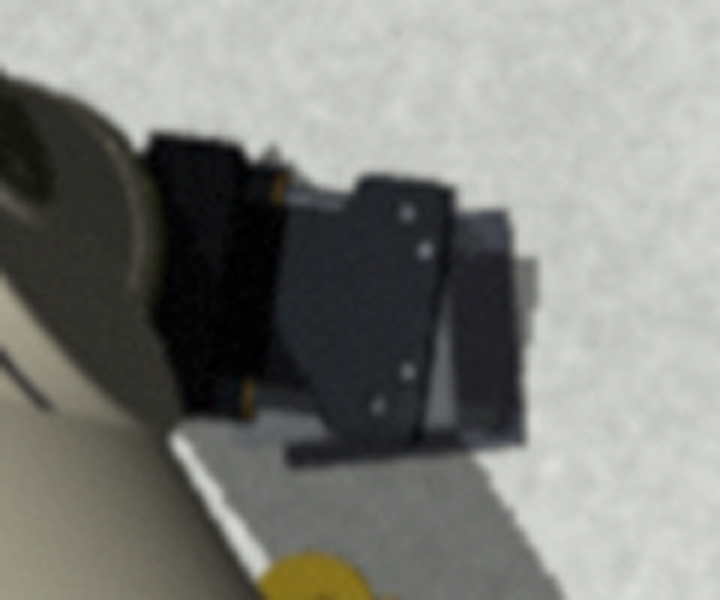

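The puller hangs straight. Its bar is at scene about (407,137), matching the predicted tip. I'll get the puller axis in the scene camera by fitting the collar outline, and compare that camera's bias with the bucket.

```bash
python3 - <<'E'
from h import *
s=read_state();e=s["ee_pos"];zt=e[2]-.0835
a=cv2.convertScaleAbs(cv2.resize(np.load("s5.npz")['p'][95:145,390:440,::-1],None,fx=14,fy=14,interpolation=cv2.INTER_CUBIC),alpha=1.6)
def P(X,col):
    q=((proj("scene",X)-[390,95]+.5)*14-.5).round().astype(np.int32);cv2.polylines(a,[q],False,col,1)
t=np.linspace(0,6.3,60)
for c,col in((e,(0,255,0)),(e+[.003,-.002,0],(0,0,255))):
  for h in(.103,.108):P(np.c_[c[0]+.026*np.cos(t),c[1]+.026*np.sin(t),0*t+zt+h],col)
  P([[c[0],c[1],zt],[c[0],c[1],zt+.103]],col)
  d=np.array([np.cos(-.14),np.sin(-.14)])*.013
  P([[c[0]-d[0],c[1]-d[1],zt+.003],[c[0]+d[0],c[1]+d[1],zt+.003]],col)
cv2.imwrite("pics/o5.png",a)
E
```

```text
(no output)
```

View pics/o5.png

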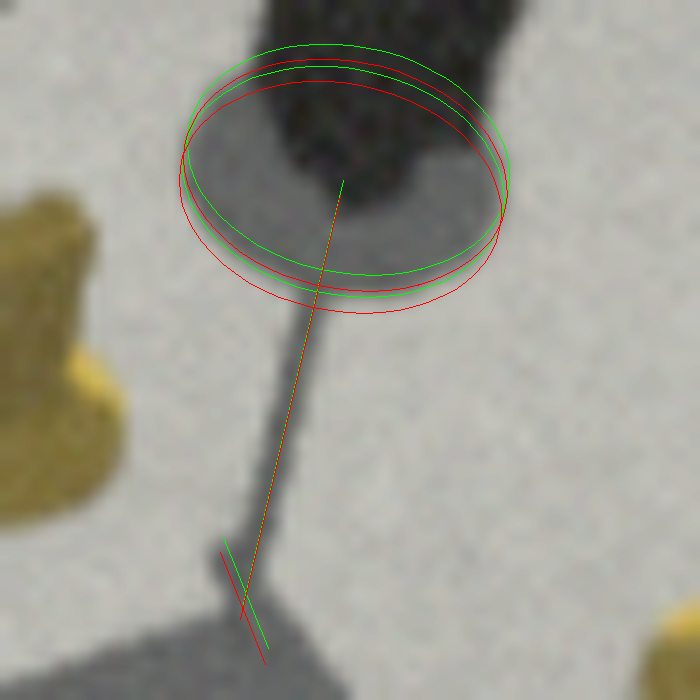

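>>> move_arm([
  [-0.005,-0.015,0,-0.05],
  [-0.012,-0.04,0,-0.12],
  [-0.02,-0.068,0,-0.2],
  [-0.029,-0.096,0,-0.28],
  [-0.037,-0.124,0,-0.35],
  [-0.045,-0.152,0,-0.402],
  [-0.053,-0.177,0,-0.402],
  [-0.059,-0.197,0,-0.402],
  [-0.062,-0.2076,0,-0.402],
  [-0.062,-0.2076,0,-0.402],
  [-0.062,-0.2076,0,-0.402],
])

```text
time: 8.25
ee_pos: [0.5266, 0.0698, 0.2589]
eef_rot: [-0.131, 0.991, 0.0, -0.0]
ft_force: [-0.5, 0.0, -1.8]
width: 0.0138
```

```bash
cat > ov.py <<'E'
from h import *
import sys
def overlay(npz,cam,c,yaw,zt,off,size,s,name,bucket=None,lid=None):
    u,v=off;a=cv2.convertScaleAbs(cv2.resize(np.load(npz)['p'][v:v+size[1],u:u+size[0],::-1],None,fx=s,fy=s,interpolation=cv2.INTER_CUBIC),alpha=1.6)
    def P(X,col):
        q=((proj(cam,X)-[u,v]+.5)*s-.5).round().astype(np.int32);cv2.polylines(a,[q],False,col,1)
    t=np.linspace(0,6.3,60);ci=lambda x,y,r_,z:np.c_[x+r_*np.cos(t),y+r_*np.sin(t),0*t+z]
    if c is not None:
        for h in(.103,.108):P(ci(c[0],c[1],.026,zt+h),(0,255,0))
        P([[c[0],c[1],zt],[c[0],c[1],zt+.103]],(0,255,0))
        d=np.array([np.cos(yaw),np.sin(yaw)])*.013
        P([[c[0]-d[0],c[1]-d[1],zt+.003],[c[0]+d[0],c[1]+d[1],zt+.003]],(0,255,0))
    if bucket is not None:
        for r_ in(.026,.034):P(ci(*bucket,r_,.135),(0,0,255))
    if lid is not None:P(ci(lid[0],lid[1],.023,lid[2]),(255,0,0))
    cv2.imwrite(f"pics/{name}.png",a)
E
python3 - <<'E'
from ov import *
s=read_state();e=s["ee_pos"];print(e,s["ft_force"],s["joint_positions"].round(3),plan(e,np.pi/2+.262))
snap("scene","s6");snap("top","t6")
overlay("s6.npz","scene",e,.262,e[2]-.0835,(300,130),(60,80),9,"o6",bucket=(.5275,.067))
E
```

```text
[0.52660387 0.06979925 0.25892743] [-0.512356    0.04009743 -1.81539624] [-0.48   0.088  0.283  1.607 -0.025  1.451  1.639] {'t': 8.25, 'shift': array([0., 0., 0.]), 'tooly': np.float64(1.834), 'R': [[-0.966, -0.26, -0.001], [-0.26, 0.966, 0.0], [0.001, 0.001, -1.0]], 'roll': np.float64(0.0012)}
```

View pics/o6.png

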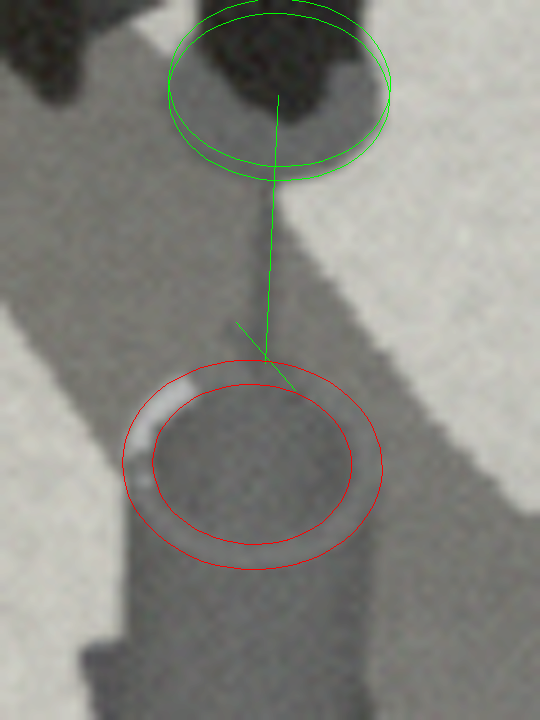

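View pics/t6.png

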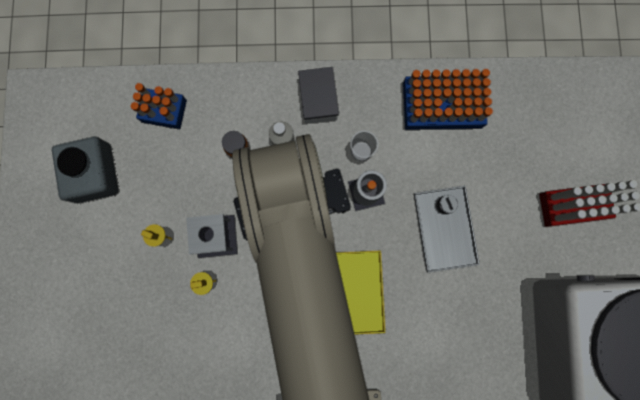

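Bar is at scene ~(326,168), the bucket rim is ringed at (328,182), and the puller sits over it. I'll shift slightly and go down inside, stopping about 8 mm above the lid.

>>> move_arm([
  [0.0005,-0.0017,0,0],
  [0.0005,-0.0017,0.015,0],
  [0.0005,-0.0017,0.03,0],
  [0.0005,-0.0017,0.045,0],
  [0.0005,-0.0017,0.06,0],
  [0.0005,-0.0017,0.075,0],
  [0.0005,-0.0017,0.09,0],
  [0.0005,-0.0017,0.1,0],
  [0.0005,-0.0017,0.106,0],
  [0.0005,-0.0017,0.106,0],
  [0.0005,-0.0017,0.106,0],
])

```text
time: 9.45
ee_pos: [0.5271, 0.067, 0.1539]
eef_rot: [-0.131, 0.991, 0.0, 0.0]
ft_force: [-0.1, -0.5, -1.5]
width: 0.014
```

```bash
python3 - <<'E'
from ov import *
s=read_state();e=s["ee_pos"];print(e,s["ft_force"],s["torque"],s["joint_positions"].round(3))
snap("scene","s7");s=read_state();print(s["ee_pos"],s["ft_force"],s["torque"])
overlay("s7.npz","scene",s["ee_pos"],.262,e[2]-.0835,(300,130),(60,80),9,"o7",bucket=(.5275,.067))
E
```

```text
[0.52713928 0.06700127 0.15385477] [-0.13019946 -0.48114813 -1.50292501] [ 0.04516022 -0.01201867  0.00014579] [-0.469  0.143  0.282  1.769 -0.042  1.235  1.658]
[0.52728952 0.0669456  0.15402904] [ 0.66380729  0.18502415 -1.5398866 ] [-0.02016492 -0.004296   -0.03292479]
```

View pics/o7.png

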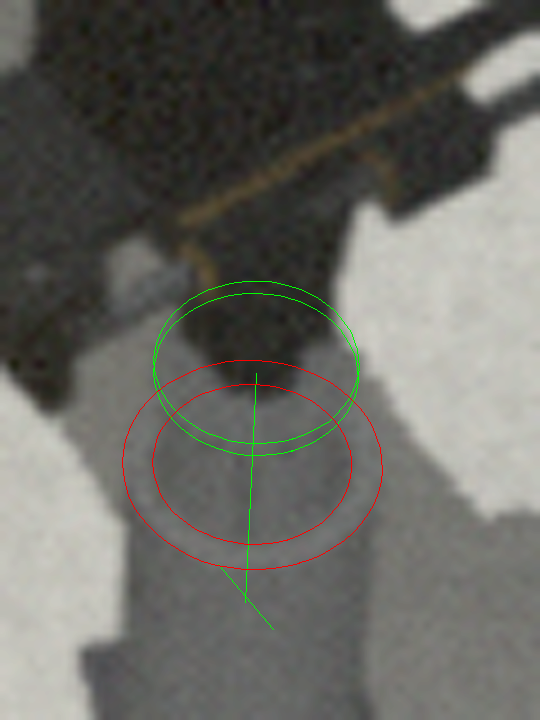

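>>> move_arm([
  [0,0,0.003,0],
  [0,0,0.006,0],
  [0,0,0.008,0],
  [0,0,0.0095,0],
  [0,0,0.0105,0],
  [0,0,0.0115,0],
  [0,0,0.0125,0],
  [0,0,0.0125,0],
  [0,0,0.0125,0],
])

```text
time: 10.4
ee_pos: [0.5268, 0.0669, 0.1408]
eef_rot: [-0.131, 0.991, 0.0, -0.0]
ft_force: [-0.1, 0.7, -1.6]
width: 0.014
```

```bash
python3 - <<'E'
from h import *
s=read_state();print(s["ee_pos"],s["ft_force"],s["torque"],s["joint_torque"].round(2))
E
```

```text
[0.52681164 0.06686505 0.14079186] [-0.10871034  0.72431235 -1.55687483] [ 0.19767795  0.0415647  -0.00835259] [ 2.500e-01 -4.664e+01  2.360e+00 -3.808e+01  2.900e-01  5.000e-02
  1.000e-02]
```

No vertical force 3.5 mm below lid level, only a light sideways touch: the bar is in the slot. I'll ease 0.8 mm in +y and go on down.

>>> move_arm([
  [0,0.0008,0,0],
  [0,0.0008,0.002,0],
  [0,0.0008,0.004,0],
  [0,0.0008,0.006,0],
  [0,0.0008,0.008,0],
  [0,0.0008,0.01,0],
  [0,0.0008,0.011,0],
  [0,0.0008,0.011,0],
])

```text
time: 11.2
ee_pos: [0.5265, 0.0676, 0.1296]
eef_rot: [-0.131, 0.991, 0.0, -0.0]
ft_force: [-0.5, 0.4, -2.0]
width: 0.0137
```

```bash
python3 - <<'E'
from h import *
s=read_state();print(s["ee_pos"],s["ft_force"],s["torque"],s["joint_positions"].round(3))
E
```

```text
[0.52653909 0.06759656 0.12964287] [-0.50940458  0.38748713 -1.98087832] [ 0.05675536  0.02005626 -0.0165776 ] [-0.467  0.163  0.281  1.8   -0.049  1.186  1.661]
```

>>> move_arm([
  [0,0,0,0.1],
  [0,0,0,0.24],
  [0,0,0,0.38],
  [0,0,0,0.52],
  [0,0,0,0.66],
  [0,0,0,0.8],
  [0,0,0,0.94],
  [0,0,0,1.08],
  [0,0,0,1.22],
  [0,0,0,1.36],
  [0,0,0,1.48],
  [0,0,0,1.571],
  [0,0,0,1.571],
  [0,0,0,1.571],
])

```text
time: 12.6
ee_pos: [0.5267, 0.0677, 0.1299]
eef_rot: [0.608, 0.794, 0.0, 0.0]
ft_force: [-0.2, 0.2, -1.3]
width: 0.0137
```

```bash
python3 - <<'E'
from h import *
s=read_state();print(s["ee_pos"],s["ft_force"],s["torque"],s["joint_positions"].round(3),plan([.526,.068,.13],.262)) 
E
```

```text
[0.52668193 0.06769759 0.12989347] [-0.2112121   0.1583068  -1.28467029] [-0.09294765  0.03776919  0.04687927] [-0.586  0.165  0.413  1.806 -0.071  1.185  0.114] {'t': 12.6, 'shift': array([ 0.0005, -0.0006, -0.0001]), 'tooly': np.float64(0.2649), 'R': [[-0.262, 0.965, 0.0], [0.965, 0.262, 0.0], [0.0, 0.0, -1.0]], 'roll': np.float64(0.0029)}
```

>>> move_arm([
  [0,0,-0.002,0],
  [0,0,-0.004,0],
  [0,0,-0.006,0],
  [0,0,-0.008,0],
  [0,0,-0.01,0],
  [0,0,-0.012,0],
  [0,0,-0.014,0],
  [0,0,-0.014,0],
  [0,0,-0.014,0],
])

```text
time: 13.5
ee_pos: [0.5266, 0.0676, 0.1438]
eef_rot: [0.609, 0.793, 0.0, -0.0]
ft_force: [0.5, 0.5, -3.7]
width: 0.0136
```

```bash
python3 - <<'E'
from h import *
s=read_state();print(s["ee_pos"],s["ft_force"],s["torque"],s["joint_positions"].round(3))
print(atz("top",(370,185),.135),atz("top",(362,147),.085))
E
```

```text
[0.52664194 0.06761601 0.14383271] [ 0.52323997  0.45414132 -3.66996243] [-0.00538351  0.03192484  0.01227431] [-0.589  0.153  0.414  1.788 -0.065  1.214  0.106]
[ 0.59433654 -0.09165959  0.135     ] [ 0.69347844 -0.08101666  0.085     ]
```

Extra load of about 2 N: the carrier hangs from the bar. Drawing it out gently.

>>> move_arm([
  [0,0,-0.002,0],
  [0,0,-0.006,0],
  [0,0,-0.011,0],
  [0,0,-0.017,0],
  [0,0,-0.023,0],
  [0,0,-0.029,0],
  [0,0,-0.035,0],
  [0,0,-0.041,0],
  [0,0,-0.046,0],
  [0,0,-0.05,0],
  [0,0,-0.05,0],
])

```text
time: 14.6
ee_pos: [0.5269, 0.0677, 0.1944]
eef_rot: [0.609, 0.793, 0.0, 0.0]
ft_force: [0.3, 0.2, -3.8]
width: 0.0137
```

>>> move_arm([
  [0,0,-0.002,0],
  [0,0,-0.006,0],
  [0,0,-0.012,0],
  [0,0,-0.019,0],
  [0,0,-0.026,0],
  [0,0,-0.033,0],
  [0,0,-0.04,0],
  [0,0,-0.047,0],
  [0,0,-0.054,0],
  [0,0,-0.061,0],
  [0,0,-0.068,0],
  [0,0,-0.075,0],
  [0,0,-0.081,0],
  [0,0,-0.085,0],
  [0,0,-0.087,0],
  [0,0,-0.087,0],
])

```text
time: 16.2
ee_pos: [0.5267, 0.0677, 0.281]
eef_rot: [0.609, 0.793, 0.0, 0.0]
ft_force: [0.4, 1.4, -3.0]
width: 0.0137
```

```bash
python3 - <<'E'
from ov import *
s=read_state();e=s["ee_pos"];print(e,s["ft_force"],s["torque"],s["width"],s["joint_positions"].round(3))
p,_=snap("scene","s8")
crop(p,280,80,100,130,5,"c8")
print(plan([.455,-.2915,e[2]]))
E
```

```text
[0.52669829 0.06765994 0.28098329] [ 0.41641446  1.44903971 -2.99888377] [-0.10283939  0.09813017  0.01572515] 0.013673042846211979 [-0.603  0.08   0.419  1.574 -0.033  1.495  0.079]
{'t': 16.25, 'shift': array([-3.283e-01, -1.622e-01, -3.000e-04]), 'tooly': np.float64(0.262), 'R': [[-0.259, 0.966, -0.0], [0.966, 0.259, 0.0], [0.0, -0.0, -1.0]]}
```

View pics/c8.png

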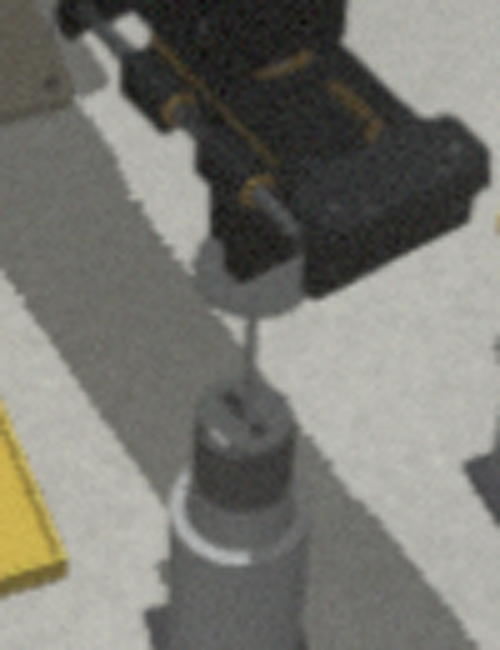

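Carrier is out and hanging upright above the rim (crop (245,450), scene ~(329,170)). Next, a finer look at the tray.

```bash
python3 - <<'E'
from h import *
S=np.load("scene0.npz");T=np.load("top0.npz")
crop(S['p'],140,190,100,100,7,"tr_s")
# overlay fit
E
```

```text
(no output)
```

View pics/tr_s.png

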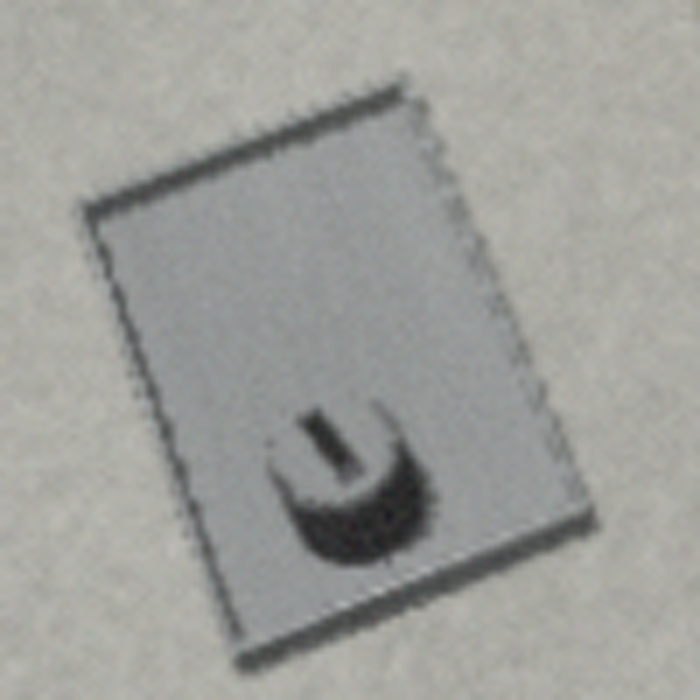

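```bash
python3 - <<'E'
from h import *
S=np.load("scene0.npz");T=np.load("top0.npz")
def ov(n,off,size,s,c,yaw,name):
    u,v=off;a=cv2.convertScaleAbs(cv2.resize(np.load(n+"0.npz")['p'][v:v+size[1],u:u+size[0],::-1],None,fx=s,fy=s,interpolation=cv2.INTER_CUBIC),alpha=1.4)
    R=np.array([[np.cos(yaw),-np.sin(yaw)],[np.sin(yaw),np.cos(yaw)]])
    for L,W,z,col in((.1,.065,.018,(0,0,255)),(.096,.061,.018,(0,255,255)),(.1,.065,0,(0,255,0))):
        X=[np.r_[np.array(c)+R@[i*L,j*W],z] for i,j in((-1,-1),(1,-1),(1,1),(-1,1))]
        q=((proj(n,X)-[u,v]+.5)*s-.5).round().astype(np.int32);cv2.polylines(a,[q],True,col,1)
    cv2.imwrite(f"pics/{name}.png",a)
ov("top",(400,170),(100,110),5,(.4988,-.2871),.126,"trt");ov("scene",(140,190),(100,100),7,(.5,-.288),.126,"trs")
D=np.load("top0.npz")['d']
for uv in((420,190),(414,195),(465,190),(475,260)):print(uv,atd("top",uv,D[uv[1],uv[0]]).round(4))
E
```

```text
(420, 190) [ 0.598  -0.2314  0.0037]
(414, 195) [ 0.5846 -0.214   0.0124]
(465, 190) [ 0.5938 -0.3414  0.0179]
(475, 260) [ 0.4196 -0.3598  0.007 ]
```

View pics/trt.png

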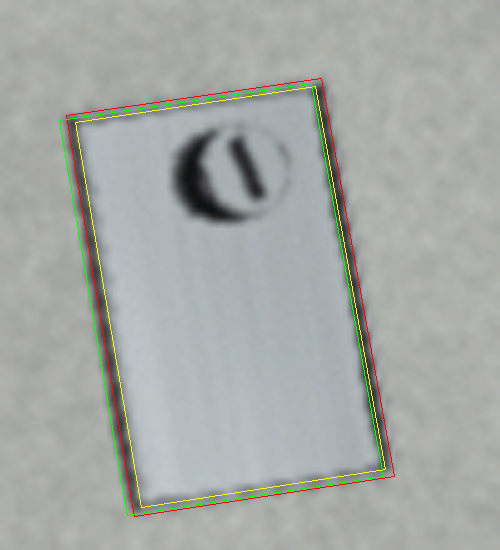

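View pics/trs.png

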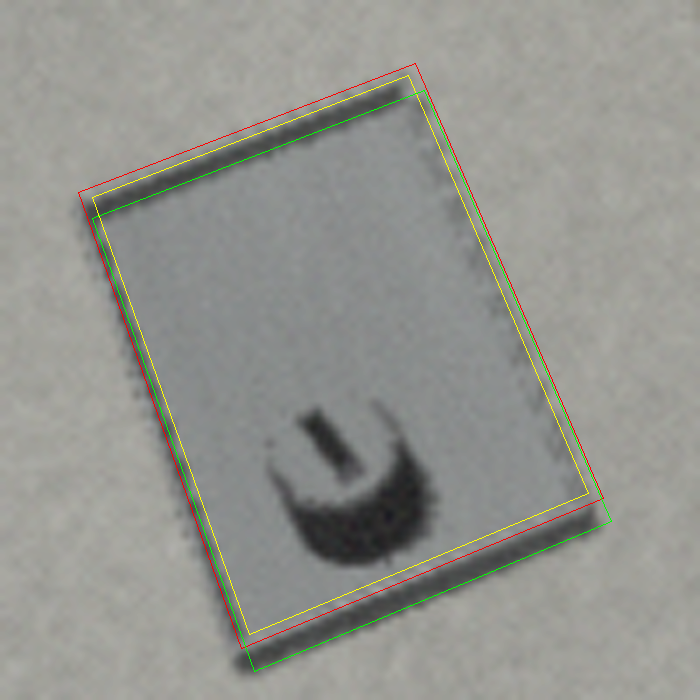

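>>> move_arm([
  [-0.001,-0.0005,0,0],
  [-0.0036,-0.0018,0,0],
  [-0.0079,-0.0039,0,0],
  [-0.0142,-0.007,0,0],
  [-0.0222,-0.0108,0,0],
  [-0.0314,-0.0154,0,0],
  [-0.0423,-0.0207,0,0],
  [-0.0545,-0.0267,0,0],
  [-0.0681,-0.0333,0,0],
  [-0.0827,-0.0405,0,0],
  [-0.0979,-0.0479,0,0],
  [-0.1141,-0.0558,0,0],
  [-0.1309,-0.0641,0,0],
  [-0.1481,-0.0725,0,0],
  [-0.1653,-0.0809,0,0],
])

```text
time: 17.75
ee_pos: [0.4907, -0.1147, 0.2809]
eef_rot: [0.609, 0.793, 0.0, 0.0]
ft_force: [1.2, 0.3, -3.1]
width: 0.0143
```

>>> move_arm([
  [-0.0172,-0.0084,0,0],
  [-0.0344,-0.0168,0,0],
  [-0.0512,-0.0251,0,0],
  [-0.0674,-0.033,0,0],
  [-0.0827,-0.0405,0,0],
  [-0.0972,-0.0476,0,0],
  [-0.1108,-0.0542,0,0],
  [-0.123,-0.0602,0,0],
  [-0.1339,-0.0655,0,0],
  [-0.1431,-0.0701,0,0],
  [-0.1511,-0.0739,0,0],
  [-0.1574,-0.077,0,0],
  [-0.1617,-0.0791,0,0],
  [-0.1643,-0.0804,0,0],
  [-0.1653,-0.0809,0,0],
  [-0.1653,-0.0809,0,0],
])

```text
time: 19.35
ee_pos: [0.4561, -0.2934, 0.2807]
eef_rot: [0.609, 0.794, 0.0, -0.0]
ft_force: [0.1, 0.1, -3.5]
width: 0.0138
```

```bash
python3 - <<'E'
from ov import *
s=read_state();e=s["ee_pos"];print(e,s["ft_force"],s["torque"],s["width"],s["joint_positions"].round(3))
p,_=snap("scene","s9");snap("top","t9")
overlay("s9.npz","scene",e,-1.31,e[2]-.0835,(140,130),(100,150),5,"o9",lid=(e[0],e[1],e[2]-.0835+.01))
print(plan([.456,-.2935,e[2]]))
E
```

```text
[ 0.45607392 -0.29343679  0.28074954] [ 0.07137979  0.06007501 -3.4868847 ] [-0.04831168  0.03479398 -0.02305885] 0.013790400928688037 [-0.202  0.12   0.767  1.56  -0.083  1.496  0.83 ]
{'t': 19.45, 'shift': array([-0.0002, -0.0002,  0.    ]), 'tooly': np.float64(0.2626), 'R': [[-0.26, 0.966, 0.0], [0.966, 0.26, 0.0], [0.0, 0.0, -1.0]]}
```

View pics/o9.png

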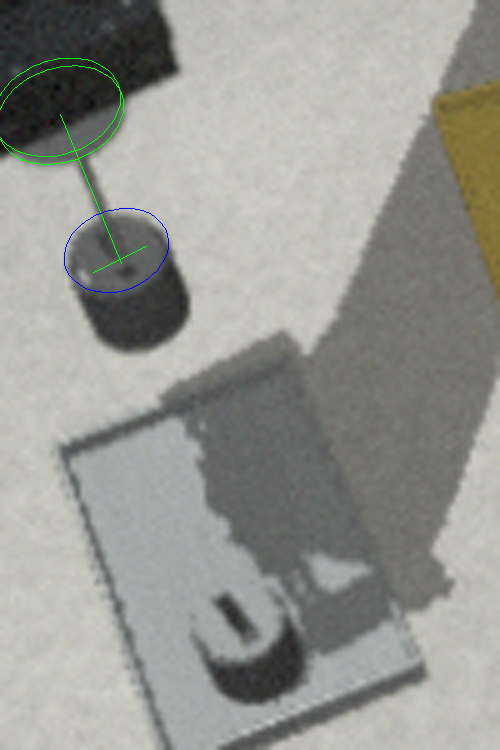

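View pics/t9.png

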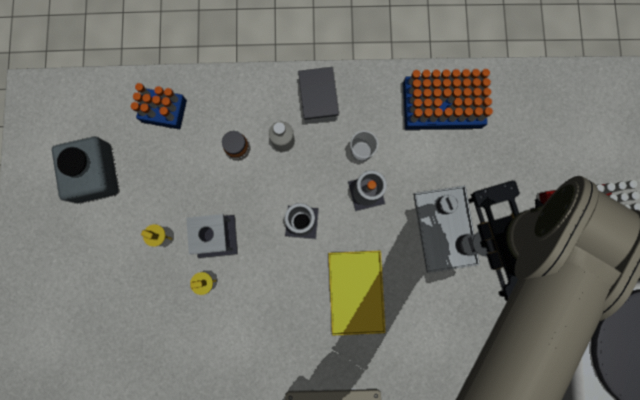

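Carrier hangs upright over the tray's free end (scene ~(165,185), top (467,243)). Before lowering I'll check the forearm height over the centrifuge and rack.

```bash
python3 - <<'E'
from h import *
A=np.load("top0.npz")['d'];B=np.load("t9.npz")['d']
for uv in((540,350),(560,310),(600,340),(530,300),(600,240),(585,220),(550,200),(610,190),(500,230),(495,290),(505,260)):
    a=A[uv[1],uv[0]];b=B[uv[1],uv[0]];print(uv,"before",atd("top",uv,a).round(3),"now",atd("top",uv,b).round(3))
E
```

```text
(540, 350) before [ 0.206 -0.488  0.053] now [ 0.334 -0.199  0.725]
(560, 310) before [ 0.31  -0.489  0.166] now [ 0.373 -0.224  0.721]
(600, 340) before [ 0.256 -0.534  0.235] now [ 0.256 -0.533  0.236]
(530, 300) before [ 0.317 -0.495 -0.001] now [ 0.382 -0.201  0.703]
(600, 240) before [ 0.461 -0.684  0.001] now [ 0.445 -0.278  0.713]
(585, 220) before [ 0.51  -0.624  0.047] now [ 0.467 -0.26   0.719]
(550, 200) before [ 0.561 -0.541  0.047] now [ 0.497 -0.26   0.642]
(610, 190) before [ 0.568 -0.626  0.16 ] now [ 0.568 -0.625  0.161]
(500, 230) before [ 0.493 -0.429  0.001] now [ 0.472 -0.273  0.429]
(495, 290) before [ 0.344 -0.409 -0.003] now [ 0.345 -0.407  0.002]
(505, 260) before [ 0.418 -0.437  0.001] now [ 0.423 -0.274  0.439]
```

>>> move_arm([
  [0,0,0.003,0],
  [0,0,0.009,0],
  [0,0,0.018,0],
  [0,0,0.028,0],
  [0,0,0.038,0],
  [0,0,0.048,0],
  [0,0,0.058,0],
  [0,0,0.068,0],
  [0,0,0.078,0],
  [0,0,0.088,0],
  [0,0,0.098,0],
  [0,0,0.108,0],
  [0,0,0.117,0],
  [0,0,0.125,0],
  [0,0,0.132,0],
  [0,0,0.138,0],
  [0,0,0.143,0],
  [0,0,0.147,0],
  [0,0,0.149,0],
  [0,0,0.149,0],
])

```text
time: 21.45
ee_pos: [0.4559, -0.2935, 0.1317]
eef_rot: [0.609, 0.793, -0.0, -0.0]
ft_force: [0.7, 0.2, -3.2]
width: 0.0141
```

```bash
python3 - <<'E'
from ov import *
s=read_state();e=s["ee_pos"];print(e,s["ft_force"],s["torque"])
p,_=snap("scene","s10")
overlay("s10.npz","scene",None,0,0,(140,180),(100,110),6,"o10")
E
```

```text
[ 0.45594955 -0.29354064  0.13165003] [ 0.72491733  0.17536825 -3.20787236] [-0.07253167  0.00949432  0.01682527]
```

View pics/o10.png

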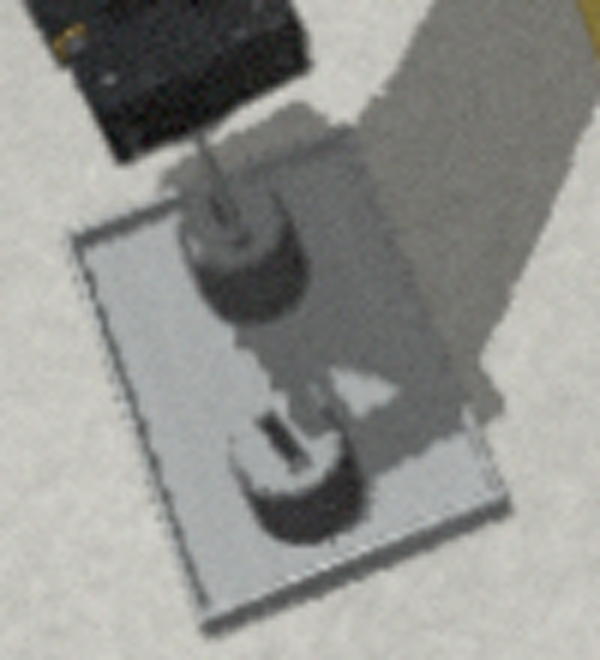

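>>> move_arm([
  [0,0,0.002,0],
  [0,0,0.004,0],
  [0,0,0.0055,0],
  [0,0,0.007,0],
  [0,0,0.0085,0],
  [0,0,0.01,0],
  [0,0,0.0115,0],
  [0,0,0.013,0],
  [0,0,0.0145,0],
  [0,0,0.0145,0],
  [0,0,0.0145,0],
])

```text
time: 22.6
ee_pos: [0.456, -0.2936, 0.1173]
eef_rot: [0.609, 0.793, 0.0, -0.0]
ft_force: [0.1, -0.2, -1.1]
width: 0.0139
```

```bash
python3 - <<'E'
from ov import *
s=read_state();e=s["ee_pos"];print(e,s["ft_force"],s["torque"],s["joint_positions"].round(3))
p,_=snap("scene","s11")
overlay("s11.npz","scene",e,-1.31,e[2]-.0835,(140,180),(100,110),6,"o11",lid=(.458,-.2945,.049))
E
```

```text
[ 0.45598993 -0.29360227  0.11731326] [ 0.05557888 -0.19741317 -1.08750266] [-0.06959054 -0.0120737  -0.05431282] [-0.162  0.237  0.747  1.805 -0.175  1.167  0.903]
```

View pics/o11.png

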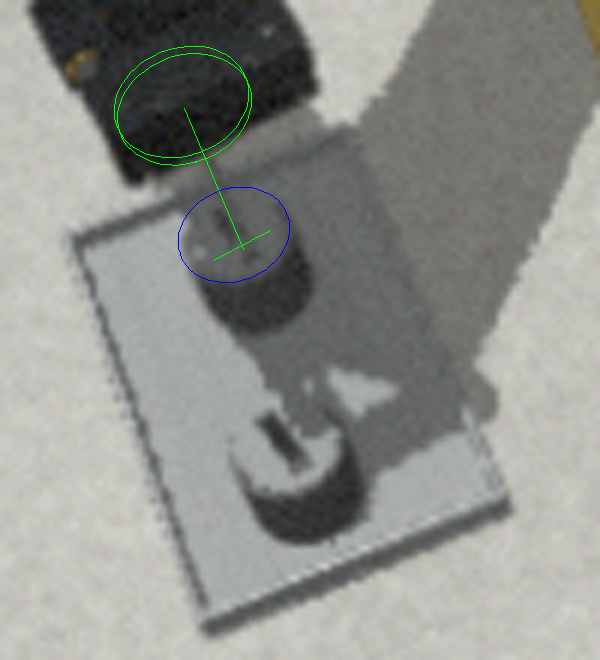

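Force is back to the puller's own weight, so the carrier is standing on the tray floor. Checking the slot angle before turning back.

```bash
python3 - <<'E'
from h import *
p=np.load("s11.npz")['p'];u,v=164,205
a=cv2.resize(p[v:v+36,u:u+36,::-1],None,fx=18,fy=18,interpolation=cv2.INTER_CUBIC);a=cv2.convertScaleAbs(a,alpha=2.2,beta=-30);b=a.copy()
for c,yaw in(((.460,-.2945),.262),((.460,-.2945),.40),):
    d=np.array([np.cos(yaw),np.sin(yaw)]);n=np.array([-d[1],d[0]])
    X=[np.r_[np.array(c)+d*i*.016+n*j*.0043,.049] for i,j in((-1,-1),(1,-1),(1,1),(-1,1))]
    q=((proj("scene",X)-[u,v]+.5)*18-.5).round().astype(np.int32);cv2.polylines(b,[q],True,(0,255,0) if yaw<.3 else(0,0,255),1)
cv2.imwrite("pics/slot.png",b)
E
```

View pics/slot.png

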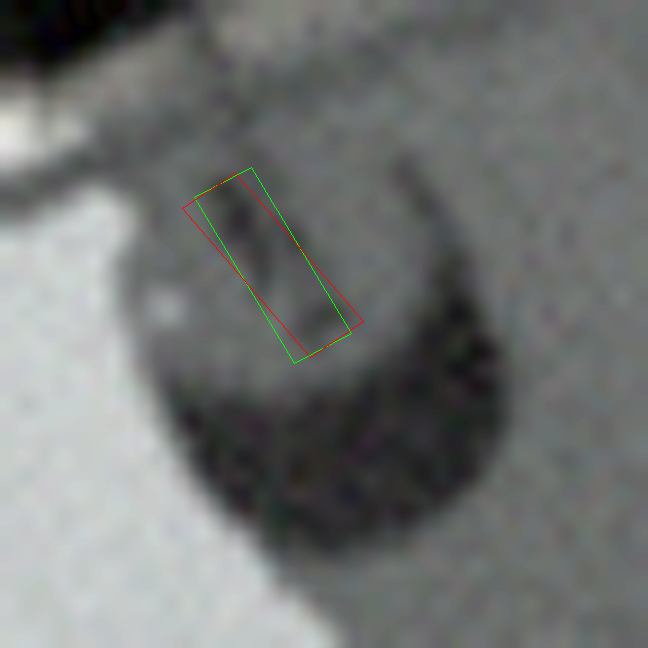

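>>> move_arm([
  [0,0,0,0.1],
  [0,0,0,0.24],
  [0,0,0,0.38],
  [0,0,0,0.52],
  [0,0,0,0.66],
  [0,0,0,0.8],
  [0,0,0,0.94],
  [0,0,0,1.08],
  [0,0,0,1.22],
  [0,0,0,1.36],
  [0,0,0,1.48],
  [0,0,0,1.571],
  [0,0,0,1.571],
  [0,0,0,1.571],
])

```text
time: 24.05
ee_pos: [0.456, -0.2935, 0.1173]
eef_rot: [0.991, 0.132, -0.0, -0.0]
ft_force: [-0.4, -0.1, -2.0]
width: 0.0137
```

```bash
python3 - <<'E'
from ov import *
s=read_state();e=s["ee_pos"];print(e,s["ft_force"],s["torque"],s["joint_positions"].round(3))
snap("top","t12");p,_=snap("scene","s12");u,v=164,205
b=cv2.convertScaleAbs(cv2.resize(p[v:v+36,u:u+36,::-1],None,fx=18,fy=18,interpolation=cv2.INTER_CUBIC),alpha=2.2,beta=-30)
cv2.imwrite("pics/slot2.png",b)
s=read_state();print(plan(s["ee_pos"],np.pi/2+.262),s["ft_force"])
E
```

```text
[ 0.45604356 -0.29353264  0.11733438] [-0.36724059 -0.07937258 -2.01857769] [-0.04643094  0.1223288   0.01581019] [-0.371  0.304  1.017  1.813 -0.279  1.18  -0.573]
{'t': 24.15, 'shift': array([0., 0., 0.]), 'tooly': np.float64(-1.3067), 'R': [[0.965, 0.261, 0.0], [0.261, -0.965, 0.0], [0.0, -0.0, -1.0]], 'roll': np.float64(0.0021)} [ 0.40980557  0.09422956 -1.1253367 ]
```

View pics/slot2.png

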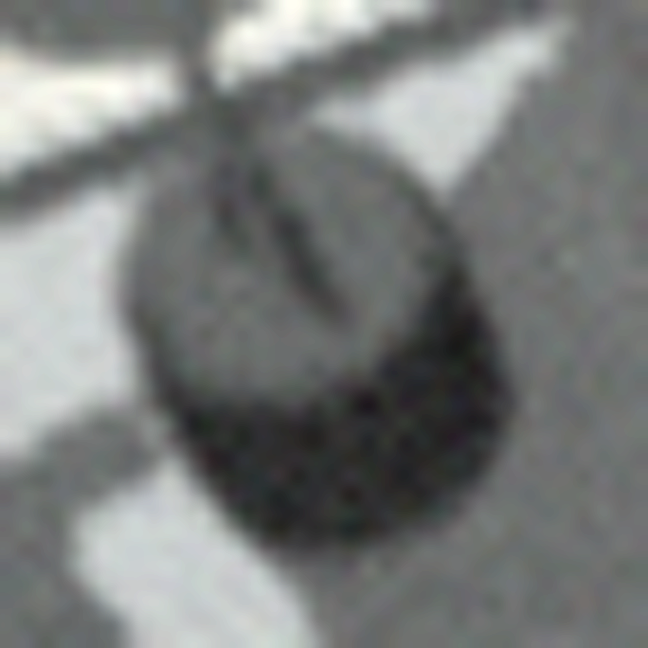

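View pics/t12.png

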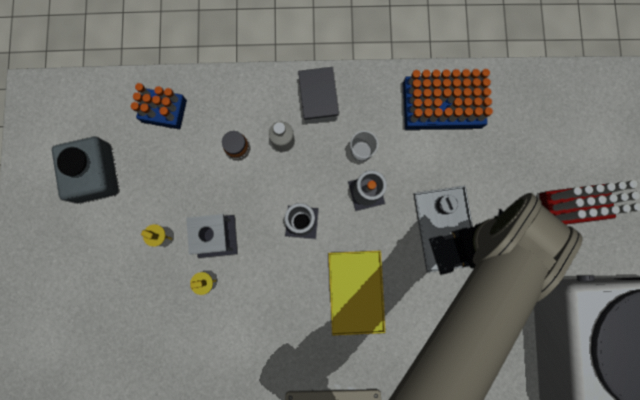

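The slot still runs at the same angle ((240,150)–(345,320) in the crop) and there is no side load. Lifting slowly with a force check.

>>> move_arm([
  [0,0,-0.002,0],
  [0,0,-0.004,0],
  [0,0,-0.005,0],
  [0,0,-0.006,0],
  [0,0,-0.007,0],
  [0,0,-0.008,0],
  [0,0,-0.008,0],
])

```text
time: 24.85
ee_pos: [0.456, -0.2936, 0.1254]
eef_rot: [0.991, 0.131, 0.0, -0.0]
ft_force: [-0.1, 0.3, -1.0]
width: 0.0139
```

```bash
python3 - <<'E'
from h import *
s=read_state();print(s["ee_pos"],s["ft_force"],s["torque"])
E
```

```text
[ 0.45604683 -0.29361436  0.12541705] [-0.1112022   0.32465329 -0.98254695] [-0.06636316  0.0725861   0.02499105]
```

>>> move_arm([
  [0,0,-0.001,0],
  [0,0,-0.002,0],
  [0,0,-0.004,0],
  [0,0,-0.006,0],
  [0,0,-0.008,0],
  [0,0,-0.01,0],
  [0,0,-0.012,0],
  [0,0,-0.014,0],
  [0,0,-0.016,0],
  [0,0,-0.016,0],
])

```text
time: 25.85
ee_pos: [0.4561, -0.2937, 0.1416]
eef_rot: [0.991, 0.131, 0.0, 0.0]
ft_force: [0.1, -0.6, -1.2]
width: 0.0138
```

```bash
python3 - <<'E'
from h import *
s=read_state();print(s["ee_pos"],s["ft_force"],s["torque"])
p,_=snap("scene","s13");crop(p,140,180,100,110,6,"c13")
E
```

```text
[ 0.45611093 -0.29367272  0.14158354] [ 0.07364499 -0.58664736 -1.18431826] [0.00234357 0.19100595 0.03930397]
```

View pics/c13.png

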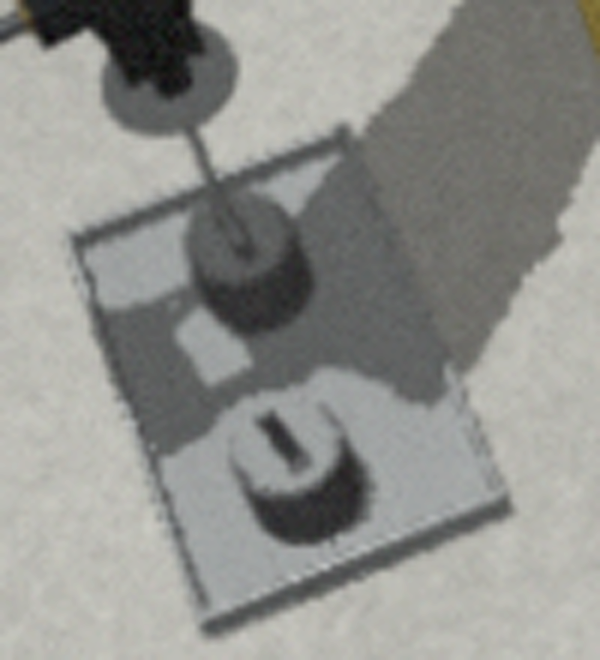

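>>> move_arm([
  [0,0,-0.005,0],
  [0,0,-0.015,0],
  [0,0,-0.03,0],
  [0,0,-0.045,0],
  [0,0,-0.06,0],
  [0,0,-0.075,0],
  [0,0,-0.09,0],
  [0,0,-0.105,0],
  [0,0,-0.118,0],
  [0,0,-0.118,0],
])

```text
time: 26.9
ee_pos: [0.4567, -0.2941, 0.2611]
eef_rot: [0.991, 0.131, 0.001, 0.001]
ft_force: [-0.5, -0.6, -1.8]
width: 0.014
```

```bash
python3 - <<'E'
from h import *
s=read_state();print(s["ee_pos"],s["ft_force"],s["joint_positions"].round(3))
print(plan([.4942,.2827,.2588]))
E
```

```text
[ 0.45670114 -0.29409098  0.26112962] [-0.49595292 -0.64384969 -1.77279755] [-0.456  0.167  1.078  1.604 -0.149  1.457 -0.676]
{'t': 26.9, 'shift': array([ 0.1855, -0.5474,  0.002 ]), 'tooly': np.float64(-1.3089), 'R': [[0.966, 0.259, 0.002], [0.259, -0.966, -0.001], [0.002, 0.001, -1.0]]}
```

>>> move_arm([
  [0.005,-0.014,0,-0.08],
  [0.012,-0.035,0,-0.2],
  [0.021,-0.062,0,-0.34],
  [0.031,-0.092,0,-0.48],
  [0.041,-0.122,0,-0.62],
  [0.051,-0.152,0,-0.76],
  [0.061,-0.181,0,-0.9],
  [0.072,-0.211,0,-1.04],
  [0.082,-0.241,0,-1.18],
  [0.092,-0.271,0,-1.32],
  [0.102,-0.301,0,-1.46],
  [0.112,-0.331,0,-1.6],
  [0.122,-0.361,0,-1.74],
  [0.132,-0.391,0,-1.88],
  [0.142,-0.42,0,-2.02],
  [0.152,-0.449,0,-2.16],
  [0.161,-0.476,0,-2.3],
  [0.17,-0.501,0,-2.44],
  [0.177,-0.522,0,-2.58],
  [0.182,-0.537,0,-2.7],
])

```text
time: 28.9
ee_pos: [0.4922, 0.2739, 0.2582]
eef_rot: [0.086, 0.996, -0.001, -0.001]
ft_force: [-0.2, -0.2, -1.6]
width: 0.0138
```

```bash
python3 - <<'E'
from h import *
s=read_state();print(s["ee_pos"],s["ft_force"],s["joint_positions"].round(3))
print(plan([.4942,.2827,.2588],1.4311))
E
```

```text
[0.49218054 0.27394662 0.25822321] [-0.18461827 -0.21818888 -1.55748364] [-1.056  0.172  0.539  1.538 -0.088  1.458  0.885]
{'t': 28.9, 'shift': array([-0.0005,  0.009 , -0.0006]), 'tooly': np.float64(1.3983), 'R': [[-0.985, 0.172, -0.001], [0.172, 0.985, -0.001], [0.001, -0.001, -1.0]], 'roll': np.float64(-0.0328)}
```

>>> move_arm([
  [-0.0003,0.005,0,-0.02],
  [-0.0005,0.009,0,-0.033],
  [-0.0005,0.009,0,-0.033],
  [-0.0005,0.009,0,-0.033],
  [-0.0005,0.009,0,-0.033],
])

```text
time: 29.4
ee_pos: [0.4951, 0.2802, 0.2595]
eef_rot: [0.074, 0.997, 0.0, 0.0]
ft_force: [0.1, -0.4, -1.6]
width: 0.0137
```

```bash
python3 - <<'E'
from ov import *
s=read_state();print(s["ee_pos"],s["ft_force"])
snap("scene","s14");s=read_state();e=s["ee_pos"];print(e)
print(plan([.4943,.2828,.2588],1.4311))
overlay("s14.npz","scene",e,-.14,e[2]-.0835,(380,90),(60,80),9,"o14")
E
```

```text
[0.49510965 0.28019609 0.25953645] [ 0.14760013 -0.38045618 -1.63266813]
[0.49506202 0.28032988 0.25955557]
{'t': 29.45, 'shift': array([0.0011, 0.0023, 0.0008]), 'tooly': np.float64(1.4223), 'R': [[-0.989, 0.148, 0.0], [0.148, 0.989, 0.0], [-0.0, 0.0, -1.0]], 'roll': np.float64(-0.0088)}
```

View pics/o14.png

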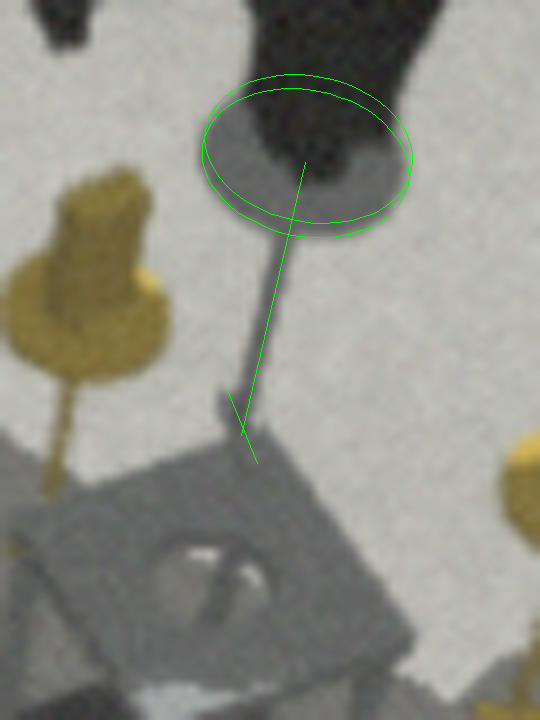

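>>> move_arm([
  [0.0011,0.0023,0,-0.009],
  [0.0011,0.0023,0.005,-0.009],
  [0.0011,0.0023,0.015,-0.009],
  [0.0011,0.0023,0.025,-0.009],
  [0.0011,0.0023,0.035,-0.009],
  [0.0011,0.0023,0.045,-0.009],
  [0.0011,0.0023,0.055,-0.009],
  [0.0011,0.0023,0.065,-0.009],
  [0.0011,0.0023,0.075,-0.009],
  [0.0011,0.0023,0.085,-0.009],
  [0.0011,0.0023,0.085,-0.009],
])

```text
time: 30.55
ee_pos: [0.4935, 0.283, 0.1728]
eef_rot: [0.069, 0.998, -0.001, -0.001]
ft_force: [-0.8, -0.4, -0.6]
width: 0.0139
```

```bash
python3 - <<'E'
from h import *
s=read_state();print(s["ee_pos"],s["ft_force"],s["torque"])
print(plan([.4943,.2828,.0995],1.4311))
E
```

```text
[0.49347483 0.28302532 0.17275797] [-0.75515619 -0.38502943 -0.64939802] [0.0343842  0.03430266 0.01906095]
{'t': 30.55, 'shift': array([-0.001 ,  0.    ,  0.0733]), 'tooly': np.float64(1.433), 'R': [[-0.991, 0.137, -0.002], [0.137, 0.991, -0.001], [0.001, -0.002, -1.0]], 'roll': np.float64(0.0019)}
```

>>> move_arm([
  [0,0,0.008,0],
  [0,0,0.018,0],
  [0,0,0.028,0],
  [0,0,0.038,0],
  [0,0,0.048,0],
  [0,0,0.057,0],
  [0,0,0.064,0],
  [0,0,0.068,0],
  [0,0,0.07,0],
  [0,0,0.07,0],
  [0,0,0.07,0],
])

```text
time: 31.65
ee_pos: [0.4944, 0.2835, 0.1047]
eef_rot: [0.069, 0.998, 0.0, 0.0]
ft_force: [-0.6, 0.4, -0.7]
width: 0.0142
```

```bash
python3 - <<'E'
from h import *
s=read_state();print(s["ee_pos"],s["ft_force"],s["torque"])
E
```

```text
[0.49438357 0.28353405 0.10469125] [-0.60473694  0.42355156 -0.69540321] [ 0.00924306 -0.08516113 -0.01435477]
```

>>> move_arm([
  [0,0,0.001,0],
  [0,0,0.002,0],
  [0,0,0.003,0],
  [0,0,0.004,0],
  [0,0,0.005,0],
  [0,0,0.005,0],
])

```text
time: 32.25
ee_pos: [0.4942, 0.2834, 0.0995]
eef_rot: [0.069, 0.998, 0.0, -0.0]
ft_force: [-1.7, -0.4, 1.6]
width: 0.0138
```

```bash
python3 - <<'E'
from h import *
s=read_state();print(s["ee_pos"],s["ft_force"],s["torque"])
E
```

```text
[0.49416425 0.28343806 0.09954063] [-1.65779349 -0.43166923  1.55107494] [-0.09290689  0.20429744 -0.0107914 ]
```

Fz rose from −1 to +1.6 N, so the collar is resting on the plate. Releasing gently, then rising.

>>> move_arm([
  [0,0,0,0],
  [0,0,0,0],
  [0,0,0,0],
  [0,0,0,0],
  [0,0,0,0],
  [0,0,0,0],
], claw=-0.2)

```text
time: 32.85
ee_pos: [0.4942, 0.2834, 0.0994]
eef_rot: [0.069, 0.998, 0.0, 0.0]
ft_force: [0.8, 0.1, 0.2]
width: 0.0348
```

>>> move_arm([
  [0,0,-0.005,0],
  [0,0,-0.012,0],
  [0,0,-0.02,0],
  [0,0,-0.03,0],
  [0,0,-0.04,0],
  [0,0,-0.055,0],
  [0,0,-0.07,0],
  [0,0,-0.09,0],
  [0,0,-0.11,0],
  [0,0,-0.13,0],
  [0,0,-0.15,0],
  [0,0,-0.15,0],
])

```text
time: 34.05
ee_pos: [0.4954, 0.2839, 0.2531]
eef_rot: [0.069, 0.998, 0.002, 0.002]
ft_force: [0.4, 0.1, 0.3]
width: 0.0351
```

```bash
python3 - <<'E'
from h import *
s=read_state();print(s["ee_pos"],s["ft_force"],s["width"],s["joint_positions"].round(3))
p,_=snap("scene","s15")
crop(p,360,100,100,100,7,"c15")
E
```

```text
[0.49538979 0.28392284 0.25307833] [0.37683124 0.10809534 0.25268584] 0.035085082489478 [-1.057  0.186  0.533  1.533 -0.096  1.443  0.913]
```

View pics/c15.png

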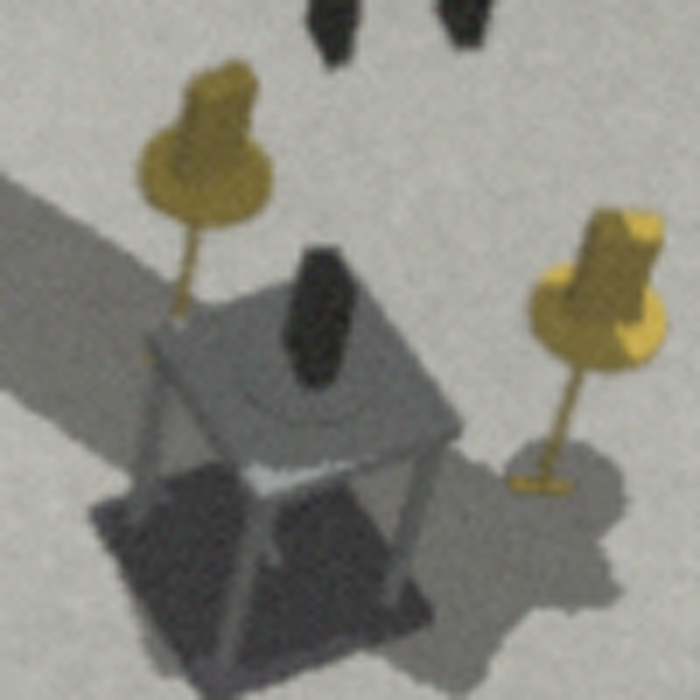

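Puller hangs upright with its collar flat on the plate (crop (315,390)) and the fingers are clear. Final check of the tray.

```bash
python3 - <<'E'
from h import *
q,_=snap("top","t15");p=np.load("s15.npz")['p']
a=cv2.resize(q[170:280,400:500,::-1],None,fx=4,fy=4,interpolation=cv2.INTER_CUBIC);b=cv2.resize(p[190:290,140:240,::-1],None,fx=4.4,fy=4.4,interpolation=cv2.INTER_CUBIC)
cv2.imwrite("pics/fin.png",cv2.convertScaleAbs(np.hstack([a,cv2.resize(b,(400,440))]),alpha=1.4))
E
```

```text
(no output)
```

View pics/fin.png

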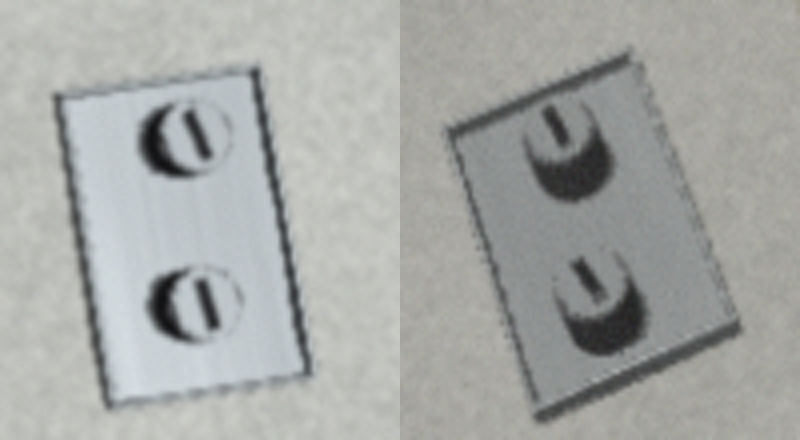

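View pics/t15.png

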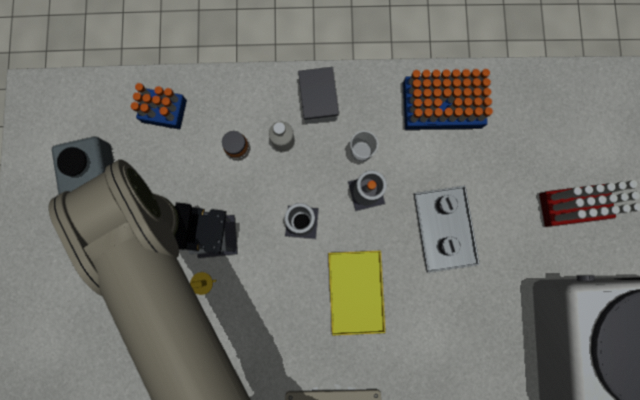

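The carrier stands upright in the tray (top (449,246)) beside the spare (447,205). The bucket is empty and everything else is in place.

```bash
python3 - <<'E'
from h import *
print(r.close_job())
E
```

```text
the job is handed in; nothing more can be done
None
```

The job is done and handed in at about 34 s. I drew the carrier out of the bucket with the puller and stood it on the floor of the steel tray's free end. I then freed the puller and hung it back in its stand. The fingers never touched the carrier.

**Last checks**
- **Pictures:** Both cameras show the carrier upright in the tray beside the spare. The scene view shows the puller handle-up with its collar flat on the plate. The bucket is empty, and the other things I could see had not moved.
- **Forces:** No vertical force showed as the bar went through the lid. The sensed wrist force stayed under 4 N at every reading, so I saw no hard press on the carrier.

**Checks that failed or disagreed**
- **Fingertip height:** The pictures showed the real fingertips about 37 mm above the reported tool point. My first light grip at the specified height only caught the top of the handle. A second trial grip 20 mm higher missed it, which confirmed the offset, so I regripped lower.
- **Cameras:** The two cameras disagreed by about 3 to 5 mm. I corrected for this by comparing with the puller seen in the grip.

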